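# Open the burn-in cabinet's vent hatch with the hook pole

### The arm

A 7-joint arm with a two-finger parallel gripper is mounted at the origin on the work surface. World frame = base frame: x ahead of the robot, y to its left, z up, the work surface at z = 0. Lengths are in m, angles in rad, forces in N, time in s.
With the tool pointing down it reaches from about 0.425 to 0.925 m from the base axis. Payload 6.8 kg.
Tool frame: the origin (TCP) lies at the very end of the fingers, on their centre line; the grasp point (between the pads) lies 19 mm behind it; z points along the fingers, x is the direction in which the jaws open and shut, and the axes are right-handed (so a half turn about z gives the same grasp; the last joint's range is limited). The gripper opens to 85 mm and grips with 20 to 120 N. Pads are 22 mm wide; open, the fingers measure 114 mm over their backs; the gripper's body (76 mm by 85 mm) begins 54 mm behind the grasp point. The pads swing forward as they close: fully open they stand 13 mm farther back than shut.
Start: joints at [-0.108, 0.477, 0.022, 1.555, -0.011, 1.109, -0.083], TCP at [0.675, 0, 0.231] pointing down, gripper open.
Joint ranges: [-2.96, 2.96], [-0.34, 2.1], [-1.41, 1.46], [0.24, 2.44], [-1.37, 4.51], [0.17, 1.92], [-2.96, 2.96]. Speed limits (rad/s): [2.39, 2.39, 3.14, 3.14, 3.14, 3.14, 3.14].

### API

Orientations are given as a unit quaternion [w, x, y, z].
In Python, from station import bot gives the robot as it stands.
- The arm moves only by the shell command python3 -m creep 'ROWS' [FORCE]. ROWS is JSON, a list that holds one entry, the list of rows, each a list of 7 numbers: the shift along the tool's x, y, z in cm, then the turn, a rotation vector about the tool's x, y, z in rad, then the opening, from 0 (shut) to 1 (fully open). In form: [[[dx, dy, dz, wx, wy, wz, claw], ...]]. A call has 1 to 10 rows; each row is the pose to reach, as a shift and turn from the pose commanded when the call began, along the tool's axes at that moment; what a row does not reach only later rows make up. A row lasts 1/8 s, in which the tool goes at most 62.5 mm and 10.7 degrees, less where a joint would pass 70% of its speed; a pose out of reach is approached as far as the arm can. A call with a gripper value outside its range is refused whole. The fingers move at their own pace and stop on an object; FORCE is the grip in N (left out, the last holds). Time passes only in rows, so rows that repeat a pose let the fingers close. It gives the time, the measured TCP pose, the force and the opening at its end, in the units of the state.
- bot.get_obs(): the state, without advancing time (a new reading comes with each control period).
- bot.read_camera(name): name is "scene" or "side" or "wrist"; returns (picture, depth): 420x560x3 uint8, blue, green, red; 420x560 float32, m along the optical axis (not along the pixel's ray), 0 where there is no reading.
- bot.calibration(name): a dict with "mtx" (3x3 intrinsics, pixels), "rvec" (rotation vector, rad) and "tvec" (3), from world to camera coordinates, as OpenCV has them. Camera axes: x right, y down, z forward; pixel columns grow to the right and rows downward; lengths in m; the calibration is good to about 2 mm. The wrist camera is an equidistant fisheye: a pixel r from the principal point sees the ray r / f radians off the axis. A picture is of the moment at which its call begins: read the wrist's pose just before it. calibration takes no time and is no camera call; for the wrist camera it gives the pose at the moment of the call.
- bot.hand_in(): hands the job in, once; it reports no verdict.
Trained networks look in the newest picture that a camera, given by its name, has taken for a name from the list of things; names that differ only in an ending like _2 or _b are one class to them, and where a whole thing is asked for, a point or a joint stands for the part that bears it (a point fixed in the world has none). Each returns a list of dicts, best first, with "p" (0 to 1); they miss things now and then, are a little off and sometimes report something else, mostly with a low value. They report only what shows in the picture. A call takes as long as a camera call.
- bot.find_in(camera, label): "xy" ([column, row] in pixels, amid what is visible of it).
- bot.silhouettes(camera, label): "mask" (420x560 bool, what is visible of it) and "xy" ([column, row] in pixels, amid what is visible of it).
The state is a dict: "t": time; "q": joint angles; "joint_vel": joint speeds; "joint_torque": joint torques, N m; "eef_pos": TCP position; "tool_rot": TCP orientation; "contact_force": force on the tool from outside, world axes, zero at the start; "torque": the same for the moment, N m; "gripper_width": opening from 0.0 (shut) to 1.0 (fully open).
Only numpy, scipy, OpenCV 4.12 (cv2) and the standard library are available. Lean on these libraries where they do the work, as an engineer would, in place of code of your own. Each camera call takes 0.05 s, during which the arm holds its last target.

### The job

Take the hook pole from its rest, hook its prong into the eye of the vent hatch high on the burn-in cabinet and swing the hatch down until its spring stay snaps in and holds it open by itself; the stay is light, so keep the force of the pole on the hatch below 12 N and keep your hand off the hatch. Then unhook the pole and lay it back in its rest as it lay before. Leave the other things on the bench where they are.

Things in the scene. Friction and masses are not known exactly. Their poses are not given: they have to be found in the camera images.
- pole_grip (a point): Hook pole (rigid, 0.22 kg, balances 36 mm ahead of here): middle of its grip, on its axis; x to the hook, z up as it lies. Grip: black, 20 mm wide (y), 26 mm tall (z), from 86 mm behind to 46 mm ahead; then a round shaft, 10 mm, to x = 220 mm (15 mm collar for the first 18 mm). Loosely held, it turns a little about the line through the finger pads, so the prong may be some mm off.
- pole_prong (a point): Middle of the hook's prong, at (217.6, -15.8, 0) mm from pole_grip, same axes. The prong is an 8 mm thick steel pin at the shaft's end that leaves it sideways to -y (right, seen from the grip), raked back by 0.15 rad: its axis runs from (220, 0, 0) to (216, -26, 0) mm and ends in a 4 mm round tip.
- rest_cradle (a point): The pole's black fixed rest: base 270 x 60 x 8 mm with a U cradle (72 mm behind this point) for the rear of the grip and a V (140 mm ahead) for the shaft, both flared at the top, about 60 mm high. This point is where pole_grip lies when the pole is in its rest, 45 mm above the bench; x points the way the hook points.
- hatch_eye (a point): Centre of the steel ring eye outside the vent hatch, 310 mm above the bench when shut, at (-22, 0, 125) mm from hatch_hinge in the hatch's axes. Hole 12 mm, wire 6 mm, 24 mm over all, on a short lug. Axes of the hatch: shut, x points level into the cabinet, z up, y (the hole's axis, along the hinge) to the left of one who faces the cabinet.
- hatch_hinge (a point): Middle of the hatch's hinge line at its lower edge, 185 mm above the bench in the plane of the cabinet's front; axes as hatch_eye. The hatch opens by turning about -y: its upper edge comes out and down. The outside of its sheet lies at x = -5 mm.
- hatch: White louvred vent hatch, 288 x 136 mm, 0.35 kg, high in the cabinet's front; origin, axes as hatch_hinge. A spring and damper shut it (about 2 N level pull at the eye). Its roller stay sits in a slot, set differently each time: it snaps in somewhere from 0.24 to 0.68 rad open (pull rises to 7 to 10 N, then drops); a hard stop follows 0.04 rad later. Let go before the snap, it swings shut.
- cabinet: The grey burn-in cabinet, 340 mm wide, 220 mm deep, 345 mm high; origin on the bench under the middle of its front face, x into the cabinet, z up. Fixed.
- hashboard: Green circuit board 110 x 200 mm, 15 mm high, on the bench before the cabinet; origin under its middle.
- tweezers: Steel tweezers, 128 mm long, 6 mm high, on the right of the pole; origin at its underside.
- dish: Clear round dish, 60 mm wide, 20 mm high, on the left of the pole; origin under its middle.
- screwdriver: Screwdriver 170 mm long lying to the right; origin at its underside.
- fan: Black square fan 80 x 80 x 25 mm lying flat towards the back; origin under its middle.
- spool: Grey spool, 52 mm wide, 40 mm high, near the robot; origin under its middle.
- flux: Amber bottle 40 mm wide, 85 mm high, at the back; origin under its middle.
- carton: Small carton 75 x 110 x 40 mm at the right; origin under its middle.

How it is judged:
On the way, in this order (a step that is already met when the one before it is completed fails the run):
1. the pole's prong is through the eye while the hatch is still shut (distance between pole_prong and hatch_eye below 0.01 m and angle between the y axis of pole_prong and the y axis of hatch_eye, either way round below 0.4 rad and angle between hatch_eye's own z axis and vertical below 0.08 rad), for 0.1 s.
2. the hatch is swung down with the prong in its eye (angle between hatch_eye's own z axis and vertical above 0.2 rad and distance between pole_prong and hatch_eye below 0.016 m), for 0.1 s.
At the end, for the whole second after the job is handed in: The hatch stands open by itself, more than 0.22 rad from shut, at rest, held by its stay; the pole lies in its rest as before: its grip point within 15 mm of the rest's, its axis within 0.08 rad, hook to the same end, not rolled by more than 0.15 rad (angle between hatch_eye's own z axis and vertical above 0.22 rad and angular speed of hatch below 0.05 rad/s and distance between pole_grip and rest_cradle below 0.015 m and angle between the x axis of pole_grip and the x axis of rest_cradle, either way round below 0.08 rad and x of pole_prong in the frame of rest_cradle above 0.19 m and angle between the z axis of pole_grip and the z axis of rest_cradle, either way round below 0.15 rad); the robot touches nothing.
It fails at once if the pole pushes or pulls the hatch with more than 12 N (contact force between pole and hatch above 12 N).
It fails at once if the hand or arm touches the hatch (contact force between any of the fingers, the arm and hatch above 0.5 N).
It fails at once if another thing on the bench is moved by more than 20 mm (distance of any of hashboard, tweezers, dish, screwdriver, fan, spool, flux, carton from where it was at the start of the episode above 0.02 m).
It also fails if it takes over 72 s, if anything falls off the work surface, if the arm or the gripper's body presses on something with over 40 N, if the wrist force passes 120 N, or if a joint passes its speed limit or range.

## Working session

There is one attempt and no reset: what is moved stays moved. The work goes in short steps, Python scripts to look and compute and a shell command to move; the robot and the scene stay as the last step left them, time stands still between calls to the robot, and variables do not carry over. Pictures are saved under pics/ and viewed, and the job is handed in when it is done.

```bash
ls; mkdir -p pics; cat > h.py <<'E'
import numpy as np, cv2, json
from station import bot
from scipy.spatial.transform import Rotation as R
def cal(n):
    c=bot.calibration(n); M=np.array(c['mtx']); Rm=cv2.Rodrigues(np.array(c['rvec'],float))[0]; t=np.array(c['tvec'],float).ravel()
    return M,Rm,t
def proj(n,P):
    M,Rm,t=cal(n); p=Rm@np.array(P)+t
    return (M@p)[:2]/p[2]
def cloud(n,d):
    M,Rm,t=cal(n); v,u=np.mgrid[0:d.shape[0],0:d.shape[1]]
    X=np.stack([(u-M[0,2])/M[0,0]*d,(v-M[1,2])/M[1,1]*d,d],-1)
    return (X-t)@Rm
def ray(n,uv):
    M,Rm,t=cal(n); r=np.linalg.inv(M)@np.array([uv[0],uv[1],1.]); return -Rm.T@t, Rm.T@r
def atz(n,uv,z):
    o,r=ray(n,uv); return o+r*(z-o[2])/r[2]
def tool():
    o=bot.get_obs(); q=o['tool_rot']; return np.array(o['eef_pos']),R.from_quat([q[1],q[2],q[3],q[0]]),o
E
python3 - <<'E'
from h import *
for n in ['scene','side','wrist']:
    im,d=bot.read_camera(n); cv2.imwrite(f'pics/{n}0.png',im); np.save(f'{n}0.npy',d)
    M,Rm,t=cal(n); print(n,M.round(1).tolist(),(-Rm.T@t).round(3),Rm[2].round(2))
    if n!='wrist':
        for l in ['pole_grip','pole_prong','rest_cradle','hatch_eye','hatch_hinge','hatch','cabinet']:
            print(l,[(np.round(x['xy']).tolist(),round(x['p'],2)) for x in bot.find_in(n,l)][:3])
print(bot.get_obs())
E
```

```text
pics
scene [[410.6, 0.0, 289.4], [0.0, 410.6, 205.0], [0.0, 0.0, 1.0]] [ 1.011 -0.501  1.013] [-0.4   0.47 -0.79]
pole_grip [([198.0, 278.0], 0.85)]
pole_prong [([200.0, 281.0], 0.73)]
rest_cradle [([216.0, 291.0], 0.86)]
hatch_eye [([382.0, 97.0], 0.62)]
hatch_hinge [([389.0, 96.0], 0.8)]
hatch [([386.0, 99.0], 0.62)]
cabinet [([388.0, 81.0], 0.62)]
side [[416.3, 0.0, 275.9], [0.0, 416.3, 207.1], [0.0, 0.0, 1.0]] [0.995 0.83  1.018] [-0.31 -0.68 -0.66]
pole_grip [([258.0, 203.0], 0.54)]
pole_prong [([384.0, 266.0], 0.74), ([261.0, 199.0], 0.59)]
rest_cradle [([268.0, 201.0], 0.8)]
hatch_eye [([383.0, 267.0], 0.57)]
hatch_hinge [([382.0, 266.0], 0.62)]
hatch []
cabinet [([422.0, 326.0], 0.61)]
wrist [[325.2, 0.0, 276.8], [0.0, 325.2, 204.6], [0.0, 0.0, 1.0]] [0.677 0.072 0.374] [ 0.   -0.28 -0.96]
{'t': 0.85, 'q': array([-0.10809891,  0.4769912 ,  0.02238549,  1.55539219, -0.01150394,
        1.10930262, -0.08311012]), 'joint_vel': array([ 0.00078112,  0.0003729 , -0.0014339 ,  0.00024674, -0.00067586,
        0.0005971 , -0.00084771]), 'joint_torque': array([ 1.33941408e-04, -5.96292508e+01,  1.60678446e+00, -2.81544739e+01,
        1.25498587e-02,  1.73597695e-03,  1.16030449e-05]), 'eef_pos': array([6.75019756e-01, 1.65575940e-05, 2.31316836e-01]), 'tool_rot': array([-1.33882952e-05,  1.00000000e+00, -1.05488824e-05,  1.64980226e-05]), 'contact_force': array([-0.56673453,  0.14678264, -0.15224968]), 'torque': array([-0.03593499,  0.00733845, -0.01842022]), 'gripper_width': 0.9981017119187405}
```

View pics/scene0.png

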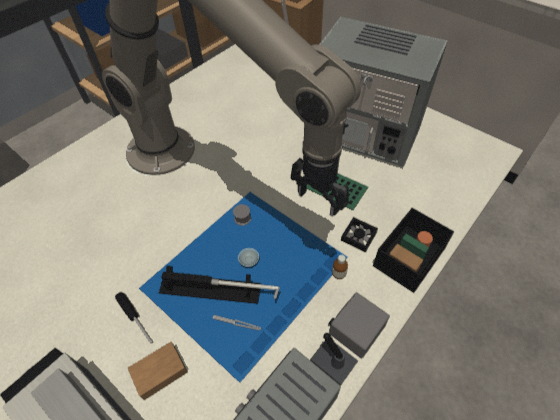

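View pics/side0.png

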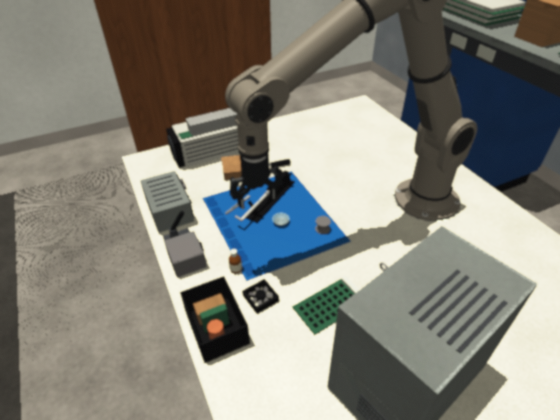

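View pics/wrist0.png

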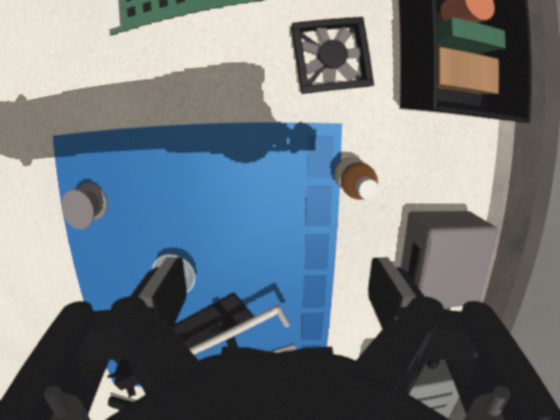

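The scene picture shows the pole in its rest (grip at about (185,283), hook at (277,291)) and the cabinet with its hatch at (392,98), the eye near its top. The side view shows the eye edge-on at (384,266). Next I measure with depth.

```bash
python3 - <<'E'
from h import *
im,d=bot.read_camera('scene'); C=cloud('scene',d)
cv2.imwrite('pics/poleS.png',cv2.resize(im[240:330,140:310],None,fx=4.5,fy=4.5,interpolation=cv2.INTER_CUBIC))
cv2.imwrite('pics/hatchS.png',cv2.resize(im[50:170,310:450],None,fx=5,fy=5,interpolation=cv2.INTER_CUBIC))
im2,d2=bot.read_camera('side')
cv2.imwrite('pics/eyeSide.png',cv2.resize(im2[230:320,330:450],None,fx=5,fy=5,interpolation=cv2.INTER_CUBIC))
cv2.imwrite('pics/poleSide.png',cv2.resize(im2[160:230,210:310],None,fx=6,fy=6,interpolation=cv2.INTER_CUBIC))
for l in ['rest_cradle','pole_grip','hatch','cabinet','hashboard','tweezers','dish','screwdriver','fan','spool','flux','carton']:
  for n,CC in (('scene',C),('side',cloud('side',d2))):
    s=bot.silhouettes(n,l)
    if s:
        m=s[0]['mask']; P=CC[m]; print(l,n,round(s[0]['p'],2),m.sum(),np.median(P,0).round(3),np.percentile(P,3,axis=0).round(3),np.percentile(P,97,axis=0).round(3))
        np.save(f'm_{l}_{n}.npy',m)
E
```

```text
rest_cradle scene 0.91 1451 [ 0.54  -0.259  0.009] [ 0.424 -0.341  0.004] [ 0.634 -0.188  0.057]
rest_cradle side 0.97 583 [ 0.55  -0.233  0.009] [ 0.418 -0.309  0.004] [ 0.632 -0.172  0.054]
pole_grip scene 0.71 817 [ 0.511 -0.268  0.053] [ 0.427 -0.323  0.003] [ 0.678 -0.159  0.061]
hatch scene 0.89 2428 [0.596 0.423 0.265] [0.513 0.4   0.19 ] [0.671 0.444 0.327]
hatch side 0.6 46 [0.541 0.388 0.312] [0.342 0.2   0.004] [0.545 0.397 0.323]
cabinet scene 0.46 280 [ 0.432 -0.038  0.039] [ 0.406 -0.056  0.004] [ 0.449 -0.013  0.044]
cabinet side 0.92 25877 [0.581 0.549 0.345] [0.353 0.417 0.076] [0.694 0.653 0.349]
hashboard scene 0.78 589 [0.626 0.271 0.006] [0.522 0.01  0.001] [0.732 0.31  0.325]
hashboard side 0.83 1862 [0.588 0.239 0.006] [0.479 0.19  0.002] [0.661 0.306 0.016]
tweezers scene 0.74 107 [ 0.617 -0.293  0.006] [ 0.589 -0.307  0.   ] [ 0.688 -0.26   0.01 ]
dish scene 0.7 285 [ 0.536 -0.122  0.011] [ 0.515 -0.149  0.002] [ 0.565 -0.101  0.022]
dish side 0.58 162 [ 0.54  -0.137  0.013] [ 0.518 -0.155  0.003] [ 0.568 -0.102  0.023]
screwdriver scene 0.89 390 [ 0.409 -0.436  0.022] [ 0.357 -0.45   0.009] [ 0.504 -0.419  0.029]
screwdriver side 0.43 119 [ 0.395 -0.426  0.021] [ 0.361 -0.472  0.002] [ 0.52  -0.23   0.176]
fan scene 0.92 721 [0.735 0.135 0.02 ] [0.697 0.094 0.   ] [0.774 0.174 0.028]
fan side 0.87 792 [0.739 0.141 0.018] [0.698 0.099 0.001] [0.778 0.178 0.028]
spool scene 0.54 305 [ 0.431 -0.037  0.039] [ 0.401 -0.056  0.002] [ 0.448 -0.007  0.044]
spool side 0.71 206 [ 0.433 -0.027  0.038] [ 0.408 -0.053  0.002] [ 0.451 -0.012  0.043]
flux side 0.57 247 [0.767 0.013 0.051] [ 0.749 -0.004  0.007] [0.782 0.022 0.086]
carton scene 0.76 1954 [ 0.594 -0.487  0.04 ] [ 0.546 -0.539  0.005] [ 0.632 -0.432  0.043]
carton side 0.58 442 [ 0.598 -0.466  0.04 ] [ 0.553 -0.547  0.001] [ 0.639 -0.425  0.045]
```

View pics/poleS.png

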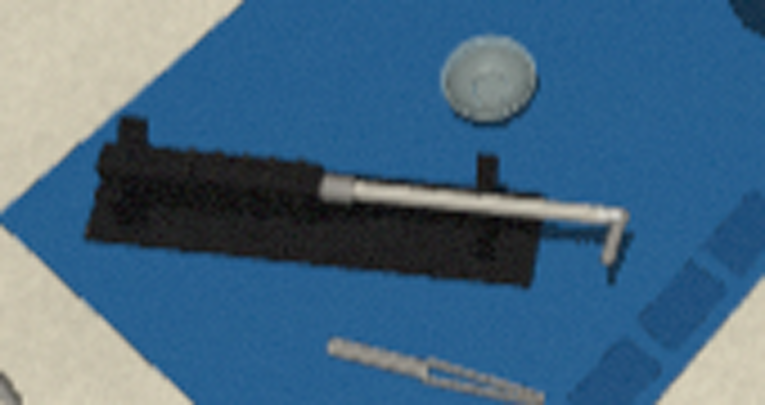

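View pics/hatchS.png

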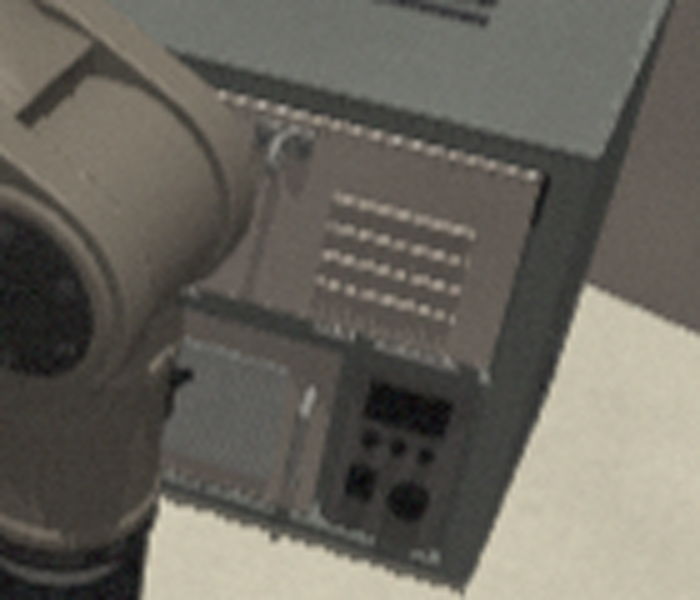

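View pics/eyeSide.png

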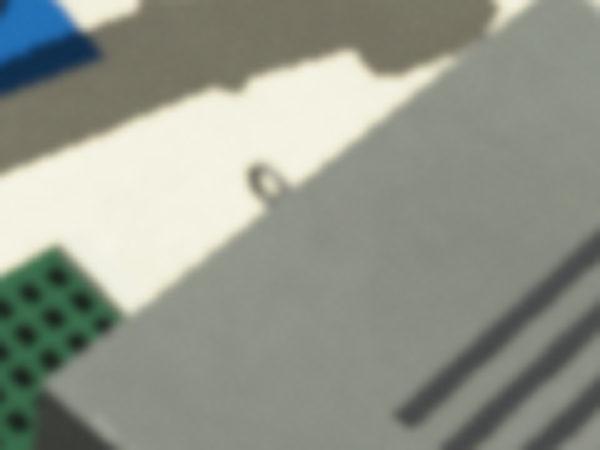

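View pics/poleSide.png

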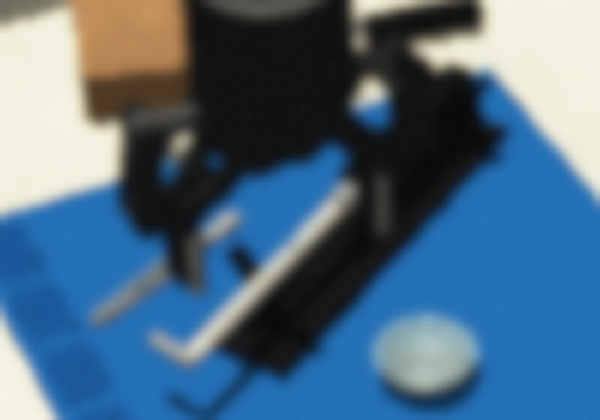

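The zoomed crops show the collar's rear at about (211.6,281.3), the shaft end at (278.2,287.1) and the prong tip at (275.6,298.2) in scene pixels, and the ring eye's centre at scene (366.8,79.6) and side (383.6,266.8). I turn these into world positions.

```bash
python3 - <<'E'
from h import *
print('collar start',atz('scene',(211.6,281.3),.045),'end',atz('scene',(278.2,287.1),.045),'tip',atz('scene',(275.6,298.2),.045))
print('side end',atz('side',(241.7,219.2),.045),'tip',atz('side',(235.5,216.3),.045))
e1=atz('scene',(366.8,79.6),.31);e2=atz('side',(383.6,266.8),.31);print('eye',e1,e2)
# triangulate
o1,r1=ray('scene',(366.8,79.6));o2,r2=ray('side',(383.6,266.8))
A=np.stack([r1,-r2],1);s=np.linalg.lstsq(A,o2-o1,rcond=None)[0];print('tri',o1+r1*s[0],o2+r2*s[1])
# shaft depth points
im,d=bot.read_camera('scene');C=cloud('scene',d)
g=im.mean(2);m=np.zeros(g.shape,bool);m[270:305,205:285]=1
sel=m&(C[...,2]>.042)&(C[...,2]<.058)
P=C[sel];print(len(P))
np.set_printoptions(precision=4,suppress=True)
m=np.zeros(g.shape,bool);m[262:305,155:285]=1
sel=m&(C[...,2]>.038)&(C[...,2]<.064);P=C[sel][:,:2]
vx,vy,x0,y0=cv2.fitLine(P.astype(np.float32),cv2.DIST_HUBER,0,.01,.01).ravel();print('axis',vx,vy,x0,y0,'yaw',np.arctan2(vy,vx))
t=(P-[x0,y0])@[vx,vy];print(np.percentile(t,[0,1,99,100]))
# hatch plane
mh=np.load('m_hatch_scene.npy');P=C[mh]
P=P[(P[:,2]>.19)&(P[:,2]<.32)&(P[:,1]>.38)];
for _ in range(4):
    A=np.c_[P[:,0],P[:,2],np.ones(len(P))];c=np.linalg.lstsq(A,P[:,1],rcond=None)[0];r=P[:,1]-A@c;P=P[abs(r)<2*r.std()]
print('hatch y=ax+bz+c',c,r.std(),len(P),P[:,0].min(),P[:,0].max())
im2,d2=bot.read_camera('side');C2=cloud('side',d2)
mc=np.load('m_cabinet_side.npy');T=C2[mc&(abs(C2[...,2]-.345)<.004)][:,:2].astype(np.float32)
print(len(T),cv2.minAreaRect(T),cv2.boxPoints(cv2.minAreaRect(T)))
T=C[(abs(C[...,2]-.345)<.004)&(C[...,1]>.3)][:,:2].astype(np.float32)
print(len(T),cv2.minAreaRect(T),cv2.boxPoints(cv2.minAreaRect(T)))
E
```

```text
collar start [ 0.52996039 -0.25209944  0.045     ] end [ 0.67498158 -0.15398042  0.045     ] tip [ 0.69001303 -0.18156781  0.045     ]
side end [ 0.67239786 -0.16021077  0.045     ] tip [ 0.68610727 -0.18322395  0.045     ]
eye [0.54096386 0.39836776 0.31      ] [0.53813299 0.38944115 0.31      ]
tri [0.54380063 0.39294403 0.31423822] [0.54174187 0.39291907 0.31558427]
398
axis 0.83027077 0.55736023 0.5259467 -0.25663328 yaw 0.591203
[-0.1256 -0.1227  0.1797  0.1835]
hatch y=ax+bz+c [ 0.2561 -0.0029  0.2717] 0.0018523567409511879 1876 0.4980094387884481 0.6745295947145978
16528 ((0.5069272518157959, 0.5173397660255432), (0.34310612082481384, 0.22048711776733398), 14.519110679626465) [[0.3132 0.5811]
 [0.3685 0.3676]
 [0.7006 0.4536]
 [0.6454 0.6671]]
4614 ((0.5057631134986877, 0.5191686153411865), (0.340460866689682, 0.22809390723705292), 14.126132011413574) [[0.3128 0.5882]
 [0.3685 0.367 ]
 [0.6987 0.4501]
 [0.643  0.6713]]
```

```bash
python3 -m creep '[[[-16.1,26.5,10,0,0,0.979,1],[-16.1,26.5,10,0,0,0.979,1],[-16.1,26.5,10,0,0,0.979,1],[-16.1,26.5,10,0,0,0.979,1],[-16.1,26.5,10,0,0,0.979,1],[-16.1,26.5,10,0,0,0.979,1],[-16.1,26.5,10,0,0,0.979,1],[-16.1,26.5,10,0,0,0.979,1]]]' 60; python3 - <<'E'
from h import *
im,d=bot.read_camera('wrist');cv2.imwrite('pics/w1.png',im)
im,d=bot.read_camera('scene');cv2.imwrite('pics/s1.png',im)
cv2.imwrite('pics/s1h.png',cv2.resize(im[50:170,310:450],None,fx=5,fy=5,interpolation=cv2.INTER_CUBIC))
p,r,o=tool();print(p,r.as_matrix()[:,0],o['q'])
E
```

```text
t: 3.25
eef_pos: [0.5158, -0.2631, 0.1318]
tool_rot: [-0.001, 0.884, -0.468, 0.001]
contact_force: [-0.0, 0.1, 0.5]
gripper_width: 0.999
[ 0.51563631 -0.26319004  0.13174994] [ 5.61149564e-01 -8.27714344e-01  3.62186058e-04] [ 0.1495885   0.44366083  0.27740796  1.89640934 -0.16257677  0.82197673
 -0.46263269]
```

View pics/w1.png

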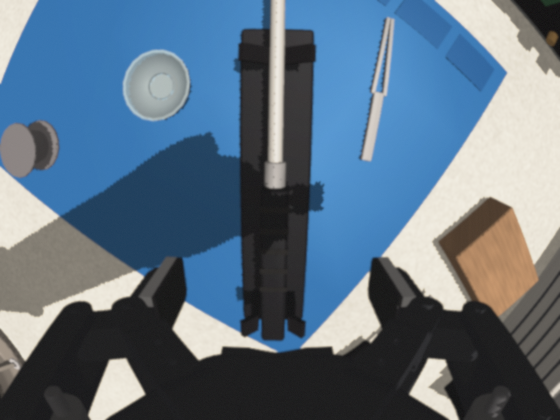

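View pics/s1h.png

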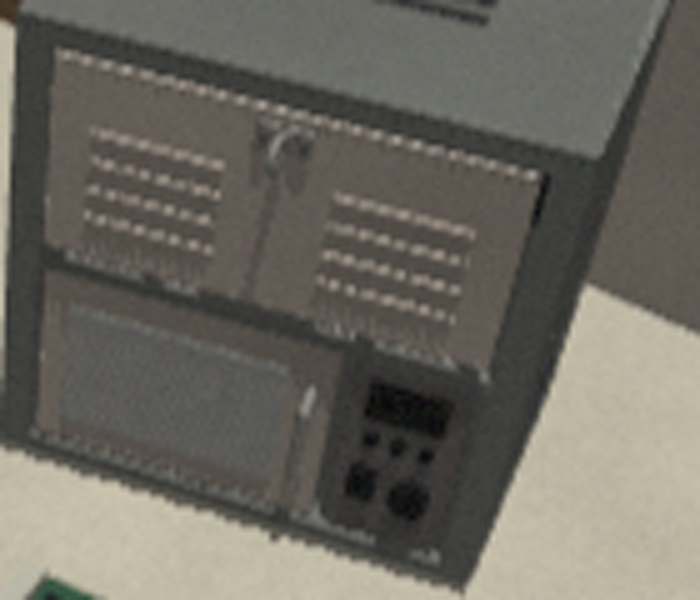

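The wrist picture shows the shaft straight up the image at column 276–277, midway between the fingers (182 and 372), so the tool is aligned with the pole. I descend and close.

```bash
python3 -m creep '[[[0,0,5,0,0,0,1],[0,0,8.5,0,0,0,1],[0,0,10,0,0,0,1],[0,0,10.5,0,0,0,1],[0,0,10.5,0,0,0,1],[0,0,10.5,0,0,0,1]]]' 60; python3 - <<'E'
from h import *
im,d=bot.read_camera('wrist');cv2.imwrite('pics/w2.png',im)
E
```

```text
t: 4.1
eef_pos: [0.5149, -0.2653, 0.0275]
tool_rot: [-0.0, 0.883, -0.47, 0.001]
contact_force: [0.7, 0.1, 0.7]
gripper_width: 1.0
```

View pics/w2.png

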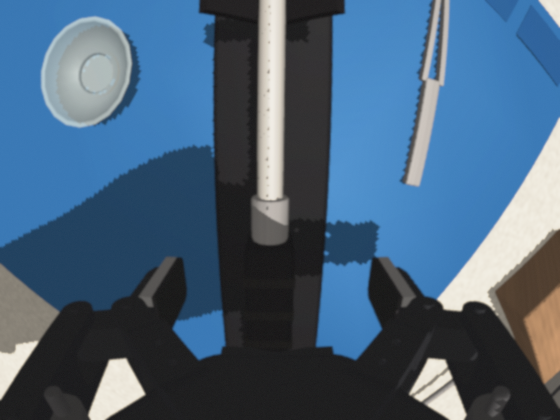

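The pole sits about 7 px left of the finger midline at this range, about 2.5 mm along tool −x. I correct that and close.

```bash
python3 -m creep '[[[-0.25,0,0,0,0,0,1],[-0.25,0,0,0,0,0,0.5],[-0.25,0,0,0,0,0,0],[-0.25,0,0,0,0,0,0],[-0.25,0,0,0,0,0,0],[-0.25,0,0,0,0,0,0],[-0.25,0,0,0,0,0,0],[-0.25,0,0,0,0,0,0]]]' 120; python3 - <<'E'
from h import *
im,d=bot.read_camera('wrist');cv2.imwrite('pics/w3.png',im)
p,r,o=tool();print(p,o['contact_force'],o['gripper_width'])
E
```

```text
t: 5.15
eef_pos: [0.5129, -0.2632, 0.0266]
tool_rot: [0.0, 0.882, -0.47, 0.0]
contact_force: [-0.3, -0.6, 5.1]
gripper_width: 0.211
[ 0.51285596 -0.26323891  0.02656738] [-0.13634278 -0.71623913  4.30994654] 0.21655905561484598
```

View pics/w3.png

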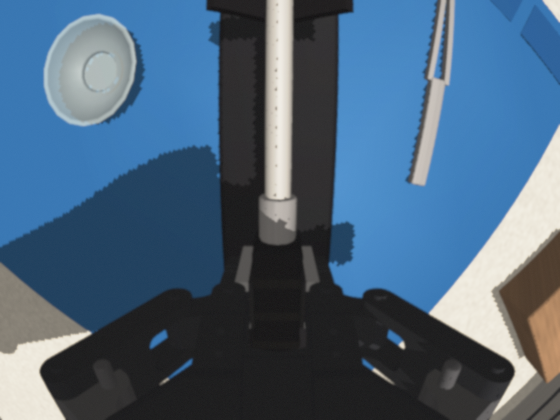

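Gripped. I lift straight up.

```bash
python3 -m creep '[[[0,0,-1,0,0,0,0],[0,0,-3,0,0,0,0],[0,0,-7,0,0,0,0],[0,0,-12,0,0,0,0],[0,0,-17,0,0,0,0],[0,0,-22,0,0,0,0],[0,0,-26,0,0,0,0],[0,0,-26.7,0,0,0,0],[0,0,-26.7,0,0,0,0]]]'; python3 - <<'E'
from h import *
im,d=bot.read_camera('wrist');cv2.imwrite('pics/w4.png',im)
im,d=bot.read_camera('side');cv2.imwrite('pics/d4.png',im)
p,r,o=tool();print(p,r.as_matrix(),o['contact_force'],o['gripper_width'],o['q'])
np.set_printoptions(precision=4,suppress=True)
T=np.array([.542,.1415,.2936]);print('world d',T-p,'tool cm',100*r.inv().apply(T-p))
E
```

```text
t: 6.32
eef_pos: [0.512, -0.2624, 0.2925]
tool_rot: [0.0, 0.883, -0.47, -0.001]
contact_force: [0.3, 0.9, -2.9]
gripper_width: 0.213
[ 0.51152046 -0.26226771  0.29123364] [[ 0.55805523 -0.82979635 -0.00351775]
 [-0.82979847 -0.55806183  0.00122304]
 [-0.00297799  0.0022365  -0.99999306]] [ 0.36438399 -0.04329996 -2.06229735] 0.21262620189473427 [ 0.09778953  0.2658262   0.32998821  1.74403995 -0.09302703  1.15079375
 -0.52343775]
world d [0.0305 0.4038 0.0024] tool cm [-31.8044 -25.0614  -0.198 ]
```

View pics/d4.png

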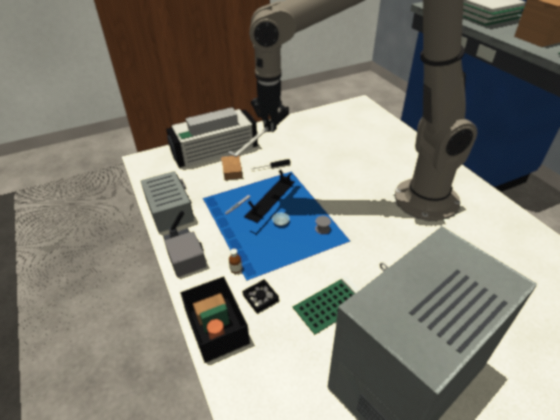

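The side view shows the pole held clear at about (255,135) and the rest empty. I move to the pre-hook pose, backed off from the cabinet.

```bash
python3 -m creep '[[[-4,-3,0,0,0,-0.15,0],[-8,-6,0,0,0,-0.3,0],[-12,-9.5,0,0,0,-0.45,0],[-16,-12.5,0,0,0,-0.6,0],[-20,-16,0,0,0,-0.78,0],[-24,-19,0,0,0,-0.95,0],[-28,-22,0,0,0,-1.1,0],[-31.8,-25.1,0,0,0,-1.23,0],[-31.8,-25.1,0,0,0,-1.23,0],[-31.8,-25.1,0,0,0,-1.23,0]]]'; python3 - <<'E'
from h import *
np.set_printoptions(precision=4,suppress=True)
im,d=bot.read_camera('scene');cv2.imwrite('pics/s5.png',im)
cv2.imwrite('pics/s5h.png',cv2.resize(im[50:170,290:450],None,fx=5,fy=5,interpolation=cv2.INTER_CUBIC))
im,d=bot.read_camera('side');cv2.imwrite('pics/d5.png',im)
cv2.imwrite('pics/d5h.png',cv2.resize(im[200:320,330:480],None,fx=5,fy=5,interpolation=cv2.INTER_CUBIC))
p,r,o=tool();print(p,r.as_matrix(),o['contact_force'],o['gripper_width'],o['q'])
E
```

```text
t: 7.68
eef_pos: [0.5429, 0.1401, 0.2916]
tool_rot: [0.001, 0.992, 0.125, -0.002]
contact_force: [0.2, -0.7, -2.5]
gripper_width: 0.213
[0.5433 0.1392 0.2924] [[ 0.9694  0.2456 -0.0016]
 [ 0.2456 -0.9694 -0.0012]
 [-0.0018  0.0008 -1.    ]] [ 0.1466 -0.4213 -2.3417] 0.21763579010274672 [-0.3062  0.2397 -0.0675  1.7536  0.0182  1.1508 -0.1311]
```

View pics/s5.png

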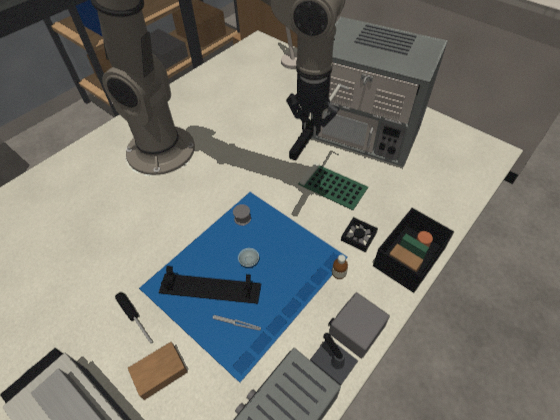

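View pics/d5.png

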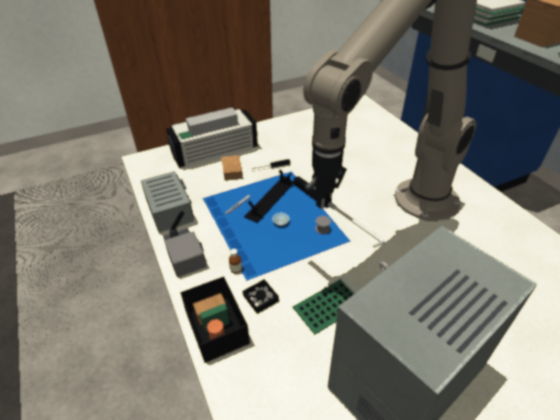

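View pics/s5h.png

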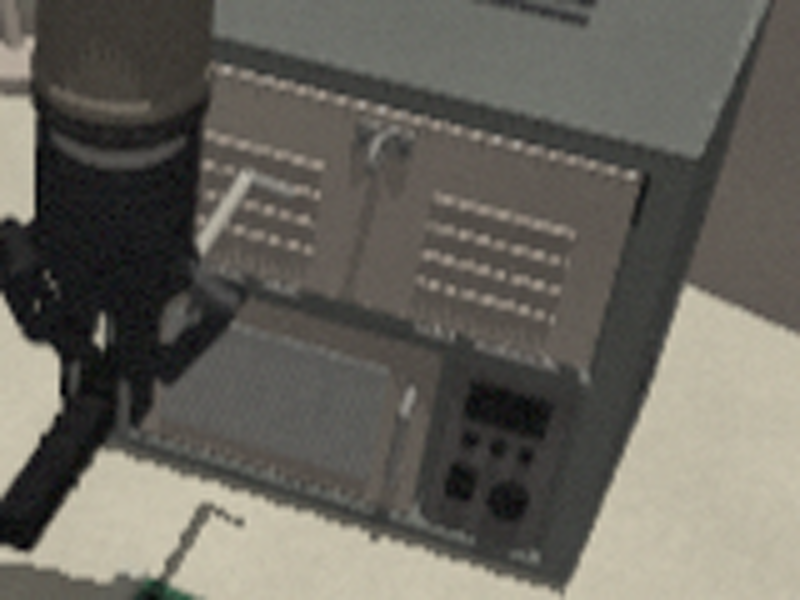

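View pics/d5h.png

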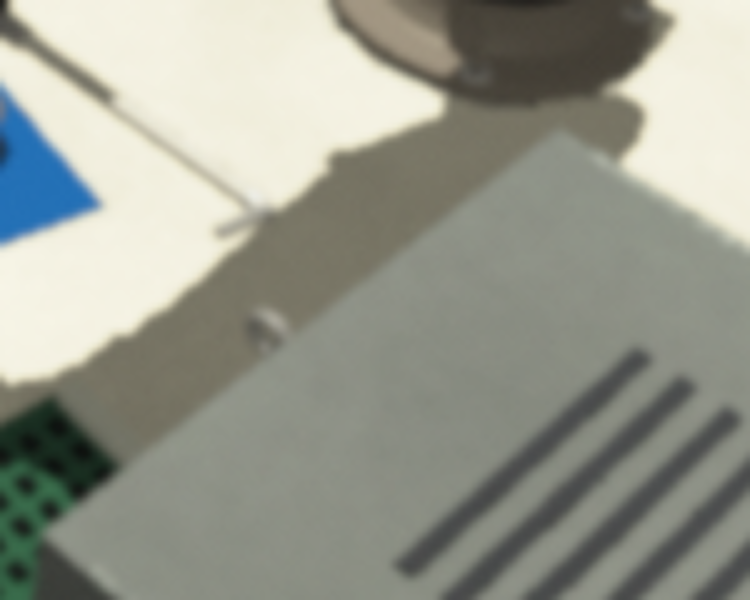

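Scene crop: the hook corner is at (339.2,85.4), the prong tip at (348.4,88.0) and the ring's centre at about (366.9,79.6). Side crop: corner (383,242), tip (373.6,246.6), ring (383.4,265.6). I compare these with the predictions from the tool pose.

```bash
cat >> h.py <<'E'
def tri(us,ud):
    def f(X): return np.r_[proj('scene',X)-us,proj('side',X)-ud]
    from scipy.optimize import least_squares
    s=least_squares(f,[.54,.38,.3]); return s.x,s.fun
G=np.array([0,-.0,0])
def pole2w(P):
    p,r,o=tool(); P=np.array(P,float)
    return p+r.apply([-P[1],-(P[0]-.0254),-.0184-P[2]])
E
python3 - <<'E'
from h import *
np.set_printoptions(precision=4,suppress=True)
e,f=tri((366.9,79.6),(383.4,265.8));print('eye',e,f)
E,f=tri((339.2,85.4),(383,242));print('corner',E,f)
T,f=tri((348.4,88.0),(373.6,246.6));print('tip',T,f)
for P in ([.220,0,0],[.216,-.026,0],[.2176,-.0158,0]):
    w=pole2w(P);print(P,w,proj('scene',w),proj('side',w))
for n in ('scene','side'):
    print(n,'eye(.541,.391,.311)',proj(n,[.541,.391,.311]))
E
```

```text
eye [0.5428 0.3916 0.3166] [-0.5548 -0.6331 -0.4857  0.435 ]
corner [0.495  0.3279 0.3099] [-0.173  -0.2057 -0.1624  0.1542]
tip [0.5239 0.3315 0.3119] [-0.0294 -0.0341 -0.0276  0.0253]
[0.22, 0, 0] [0.4956 0.3279 0.3106] [339.2006  85.0517] [382.6929 242.0064]
[0.216, -0.026, 0] [0.5218 0.3304 0.3106] [347.4487  88.2816] [373.9619 246.4033]
[0.2176, -0.0158, 0] [0.5115 0.3294 0.3106] [344.201   87.0021] [377.4188 244.6751]
scene eye(.541,.391,.311) [365.4202  80.5256]
side eye(.541,.391,.311) [383.0222 267.4433]
```

The predicted prong agrees with the images to under 1 px. The eye still has a 5 mm height ambiguity, so I look at it at higher zoom.

```bash
python3 - <<'E'
from h import *
np.set_printoptions(precision=4,suppress=True)
for n,(u,v) in (('scene',(367,80)),('side',(383,266))):
    A=np.mean([bot.read_camera(n)[0].astype(float) for _ in range(4)],0)
    c=A[v-14:v+15,u-14:u+15]; c=(c-c.min())/(c.max()-c.min())*255
    c=cv2.resize(c.astype(np.uint8),None,fx=18,fy=18,interpolation=cv2.INTER_CUBIC)
    # overlay predicted ring for candidate
    xc=np.array([-.2484,.9687,0]);
    for e,col in (([.541,.391,.310],(0,0,255)),([.5425,.3925,.3135],(0,255,0))):
        pts=[]
        for a in np.linspace(0,2*np.pi,40):
            pp=proj(n,np.array(e)+.009*(np.cos(a)*xc+np.sin(a)*np.array([0,0,1])))
            pts.append(((pp-[u-14,v-14])+.5)*18)
        cv2.polylines(c,[np.array(pts).astype(int)],True,col,1)
    cv2.imwrite(f'pics/ring_{n}.png',c)
E
```

```text
(no output)
```

View pics/ring_scene.png

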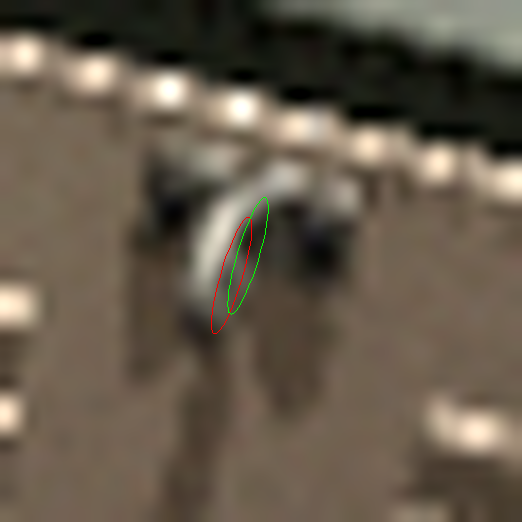

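View pics/ring_side.png

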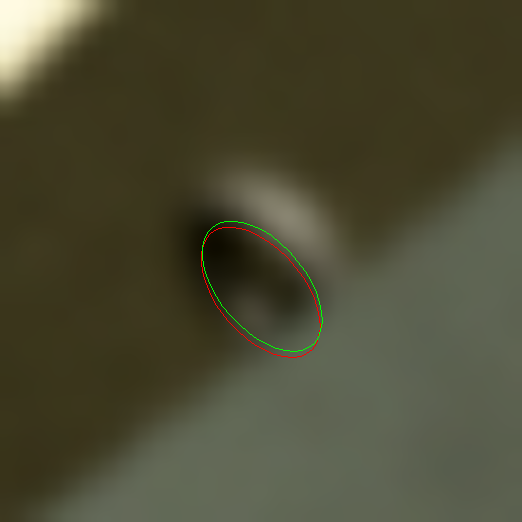

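In both close-ups the bright ring lies slightly above the predicted outline, by about 1–2 px. I bring the prong beside the ring and compare the two directly in the same picture.

```bash
python3 -m creep '[[[0.4,-1.5,0,0,0,0,0],[0.7,-3,0,0,0,0,0],[1.0,-4.2,-0.1,0,0,0,0],[1.2,-4.9,-0.1,0,0,0,0],[1.2,-4.9,-0.1,0,0,0,0],[1.2,-4.9,-0.1,0,0,0,0]]]'; cat > look.py <<'E'
from h import *
import sys
np.set_printoptions(precision=4,suppress=True)
tag=sys.argv[1]; e=np.array([float(x) for x in sys.argv[2:5]]) if len(sys.argv)>4 else np.array([.542,.392,.312])
for n in ('scene','side'):
    A=np.mean([bot.read_camera(n)[0].astype(float) for _ in range(3)],0)
    u,v=proj(n,e).round().astype(int)
    c=A[v-16:v+17,u-20:u+21]; c=(c-c.min())/(c.max()-c.min())*255
    c=cv2.resize(c.astype(np.uint8),None,fx=18,fy=18,interpolation=cv2.INTER_CUBIC)
    q=lambda P:((proj(n,P)-[u-20,v-16]+.5)*18).astype(int)
    a,b=pole2w([.22,0,0]),pole2w([.216,-.026,0])
    cv2.line(c,q(a).tolist(),q(b).tolist(),(0,0,255),1)
    cv2.line(c,q(b).tolist(),q(b+(b-a)*1.5).tolist(),(255,255,0),1)
    cv2.circle(c,q(e).tolist(),3,(0,255,0),-1)
    cv2.imwrite(f'pics/{tag}_{n}.png',c)
p,r,o=tool();print(o['t'],p,o['contact_force'],'prong',pole2w([.2176,-.0158,0]))
E
python3 look.py a
```

```text
t: 8.93
eef_pos: [0.5431, 0.1909, 0.2942]
tool_rot: [0.0, 0.992, 0.125, -0.0]
contact_force: [0.6, -0.6, -2.2]
gripper_width: 0.221
9.225 [0.543  0.1912 0.2944] [-0.0098  0.4102 -1.9257] prong [0.5107 0.3813 0.3127]
```

View pics/a_scene.png

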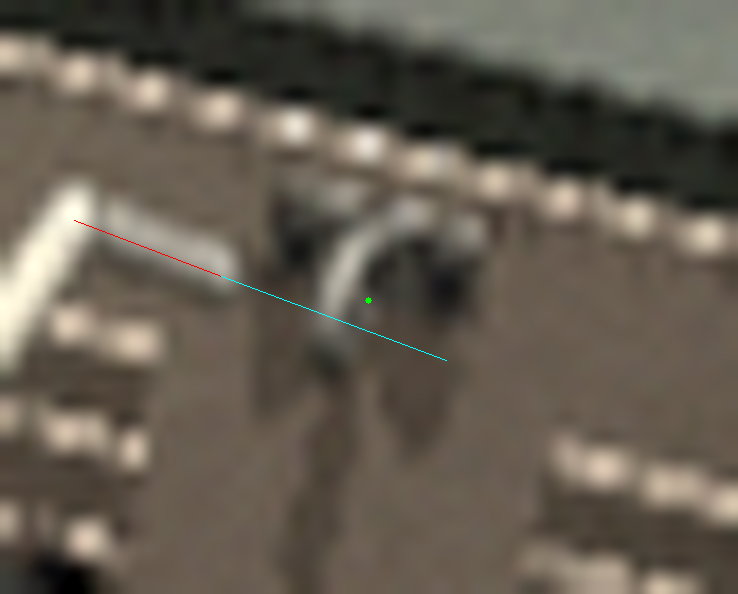

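View pics/a_side.png

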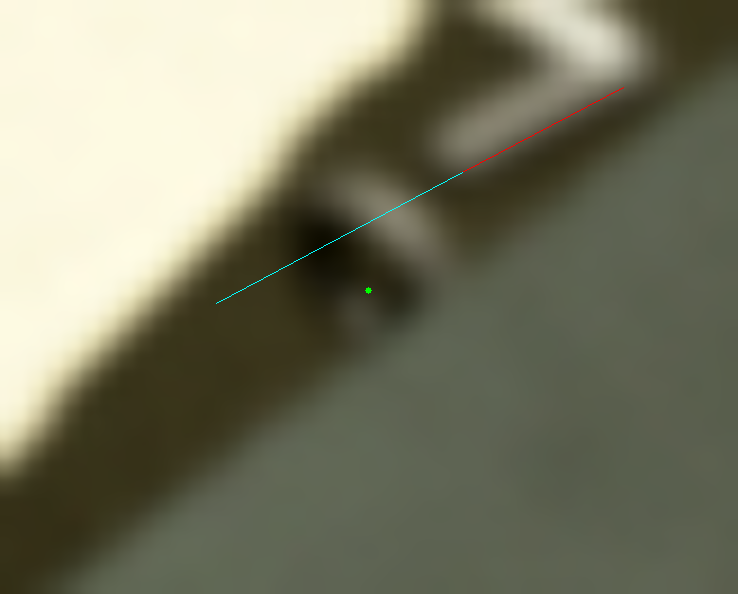

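Scene crop: the real prong axis runs from (115,220) to (230,262), with the ring's centre near (365,275). Side crop: prong from (600,65) to (450,150), ring centre near (360,243). Both views show the same small shift, so I triangulate the prong and the eye the same way and use the difference.

```bash
cat > rel.py <<'E'
from h import *
np.set_printoptions(precision=4,suppress=True)
def raw(n,e,c):
    u,v=proj(n,e).round(); return np.array([c[0]/18-.5+u-20,c[1]/18-.5+v-16])
e=np.array([.542,.392,.312])
# fit 3D shift of prong (direction known) & eye, from crop px
def J(n,X):
    return np.stack([(proj(n,X+d)-proj(n,X))/1e-4 for d in np.eye(3)*1e-4],1)
def rel(line_s,line_d,ring_s,ring_d):
    xc=np.array([-.2484,.9687,0]);yc=np.array([-.9687,-.2484,0]);z=np.array([0,0,1.])
    a,b=pole2w([.22,0,0]),pole2w([.216,-.026,0])
    A=[];B=[]
    for n,l in (('scene',line_s),('side',line_d)):
        p1,p2=raw(n,e,l[0]),raw(n,e,l[1]); t=(p2-p1)/np.linalg.norm(p2-p1); nn=np.array([-t[1],t[0]])
        m=proj(n,(a+b)/2); A.append(nn@J(n,(a+b)/2)@np.stack([xc,z],1)); B.append(nn@((p1+p2)/2-m))
    s=np.linalg.solve(np.array(A),np.array(B)); print('prong shift (xc,z) vs model mm',1e3*s)
    r,f=tri(raw('scene',e,ring_s),raw('side',e,ring_d)); print('eye tri',r,f)
    pr=pole2w([.2176,-.0158,0])+s[0]*xc+s[1]*z
    d=r-pr; print('eye-prong: xc,yc,z mm',1e3*np.array([d@xc,d@yc,d@z]))
E
python3 - <<'E'
from rel import *
rel(((115,220),(230,262)),((600,65),(450,150)),(365,275),(360,243))
E
```

```text
prong shift (xc,z) vs model mm [-1.7836  3.9018]
eye tri [0.5423 0.3893 0.3181] [ 0.0477  0.0545  0.0418 -0.0375]
eye-prong: xc,yc,z mm [  1.6543 -32.6174   1.4757]
```

```bash
python3 - <<'E'
from h import *
np.set_printoptions(precision=4,suppress=True,linewidth=150)
xc=np.array([-.2484,.9687,0]);yc=np.array([-.9687,-.2484,0])
e=np.array([.542,.392,.310])
for n in ('scene','side'):
    D=np.array([bot.read_camera(n)[1] for _ in range(3)]);D[D==0]=np.nan;d=np.nanmedian(D,0)
    C=cloud(n,np.nan_to_num(d));u,v=proj(n,e).round().astype(int)
    P=(C[v-16:v+17,u-22:u+23]-e);Q=np.stack([P@xc,P@yc,P[...,2]],-1)*1e3
    # print points in front of sheet (xc< -? relative eye: sheet at +17)
    m=(Q[...,0]<12)&(Q[...,0]>-60)&(abs(Q[...,1])<60)&(abs(Q[...,2])<40)
    for i,j in np.argwhere(m): print(n,j+u-22,i+v-16,Q[i,j].round(1))
E
```

```text
scene 349 74 [-0.7 51.1  7.9]
scene 350 74 [-0.8 48.2  8.8]
scene 351 74 [ 4.  46.7  6.2]
scene 348 75 [-6.2 52.1  7.8]
scene 349 75 [-5.4 49.4  8. ]
scene 350 75 [-4.4 46.8  8.2]
scene 351 75 [-2.1 44.5  7.4]
scene 352 75 [-0.4 42.1  7.1]
scene 353 75 [ 0.5 39.5  7.2]
scene 348 76 [-11.9  50.1   8.7]
scene 349 76 [-10.9  47.5   8.8]
scene 350 76 [-10.6  44.7   9.4]
scene 351 76 [-4.7 43.4  6.1]
scene 352 76 [-4.  40.7  6.5]
scene 353 76 [-3.6 38.   7. ]
scene 354 76 [-4.5 34.8  8.5]
scene 355 76 [-2.5 32.5  7.9]
scene 356 76 [ 0.4 30.4  6.6]
scene 362 76 [11.9 16.1  3.5]
scene 365 76 [ 5.   5.8 10.9]
scene 366 76 [ 5.3  3.1 11.5]
scene 347 77 [-16.8  51.2   8.2]
scene 348 77 [-17.4  48.1   9.5]
scene 349 77 [-13.8  46.3   7.7]
scene 350 77 [-8.5 44.9  4.8]
scene 351 77 [-3.7 43.4  2.2]
scene 352 77 [-4.8 40.1  3.8]
scene 353 77 [-6.2 36.9  5.7]
scene 354 77 [-5.6 34.1  6. ]
scene 355 77 [-5.1 31.4  6.6]
scene 356 77 [-4.5 28.7  7. ]
scene 357 77 [-2.9 26.2  6.7]
scene 358 77 [-2.4 23.5  7.1]
scene 362 77 [10.8 15.4  1.1]
scene 365 77 [-2.2  3.7 12.8]
scene 366 77 [-0.4  1.3 12.4]
sc
[... 5319 characters left out ...]

side 379 267 [-10.    0.4  -5.2]
side 380 267 [-8.4  1.6 -4.7]
side 381 267 [-6.3  2.2 -3.3]
side 385 267 [4.1 0.5 7.3]
side 386 267 [6.6 0.2 9.8]
side 387 267 [7.  3.4 7.8]
side 380 268 [-6.8 -0.2 -5.2]
side 381 268 [-5.6  1.8 -5.7]
side 382 268 [-4.3  3.7 -6. ]
side 385 268 [ 5.  -0.3  5.5]
side 386 268 [6.8 0.7 6.4]
side 380 269 [-6.3 -0.1 -8.2]
side 381 269 [-4.   0.  -6.3]
side 382 269 [-2.2  1.1 -5.5]
side 383 269 [-0.6  2.4 -5. ]
side 384 269 [ 0.9  4.  -5. ]
side 385 269 [5.3 0.4 1.9]
side 381 270 [-3.7  0.5 -9.8]
side 382 270 [-0.7 -0.5 -6.3]
side 383 270 [ 0.9  0.8 -5.9]
side 384 270 [ 3.6  0.2 -2.9]
side 382 271 [ 0.2 -1.1 -8.5]<stdin>:6: RuntimeWarning: All-NaN slice encountered
```

The depth is very clean. I fit a torus (R 9, r 3) to the ring and a capsule (r 4) to the prong in each camera.

```bash
cat > fit.py <<'E'
from h import *
from scipy.optimize import least_squares
np.set_printoptions(precision=1,suppress=True,linewidth=150)
xc=np.array([-.2484,.9687,0]);yc=np.array([-.9687,-.2484,0]);zz=np.array([0,0,1.])
B=np.stack([xc,yc,zz])
def fit(e0=np.array([.542,.392,.310]),dirp=None):
    a,b=pole2w([.22,0,0]),pole2w([.216,-.026,0]); out={}
    for n in ('scene','side'):
        D=np.array([bot.read_camera(n)[1] for _ in range(2)]);d=np.where((D>0).all(0),D.mean(0),0)
        C=cloud(n,d)[d>0]; Q=(C-e0)@B.T*1e3
        o=(-cal(n)[1].T@cal(n)[2]-e0)@B.T*1e3
        R_=Q[(Q[:,0]<9)&(Q[:,0]>-17)&(abs(Q[:,1])<8)&(abs(Q[:,2])<18)]
        def ft(x):
            p=R_-x; return np.hypot(np.hypot(p[:,0],p[:,2])-9,p[:,1])-3
        s=least_squares(ft,[0,0,0],loss='soft_l1',f_scale=1); e=s.x
        A=(a-e0)@B.T*1e3;T=(b-e0)@B.T*1e3; L=np.linalg.norm(T-A);t=(T-A)/L
        k=(Q-A)@t; dist=np.linalg.norm(Q-A-np.outer(k,t),axis=1)
        P=Q[(k>9)&(k<22)&(dist<9)]
        n1=np.cross(t,[0,0,1]);n1/=np.linalg.norm(n1)
        def fp(x):
            p=P-A-x[0]*n1-np.array([0,0,x[1]]);k=p@t
            return np.linalg.norm(p-np.outer(k,t),axis=1)-4
        s2=least_squares(fp,[0,0],loss='soft_l1',f_scale=1)
        pm=(pole2w([.2176,-.0158,0])-e0)@B.T*1e3+s2.x[0]*n1+np.array([0,0,s2.x[1]])
        print(n,'eye',e,'N',len(R_),'rms',ft(e).std(),'| prong',pm,'shift',s2.x,'N',len(P),'rms',fp(s2.x).std(),'| eye-prong',e-pm)
        print('   line offset at eye (x,z):', (A+s2.x[0]*n1+[0,0,s2.x[1]]+t*((e-A)[1]/t[1])-e)[[0,2]])
if __name__=='__main__': fit(); print(bot.get_obs()['t'],bot.get_obs()['contact_force'])
E
python3 fit.py
```

```text
scene eye [-0.4  3.5  1.2] N 26 rms 1.1027531133149402 | prong [-1.4 32.9  3.5] shift [-0.9  0.8] N 13 rms 1.0941210812780047 | eye-prong [  1.  -29.4  -2.3]
   line offset at eye (x,z): [-5.6  2.3]
side eye [-1.5  2.4  0.8] N 50 rms 0.8881391891950089 | prong [-3.2 33.2  3.7] shift [0.9 1. ] N 22 rms 0.9370080364553206 | eye-prong [  1.7 -30.8  -2.9]
   line offset at eye (x,z): [-6.5  3. ]
9.725 [ 0.2  0.1 -1.8]
```

Depth puts the eye at z ≈ 0.311, matching the given 0.310, with the prong 2.6 mm too high and 1.4 mm too far back. I correct so that the prong axis points along its rake into the hole.

```bash
python3 -m creep '[[[0.1,-0.25,0.13,0,0,0,0],[0.23,-0.56,0.26,0,0,0,0],[0.23,-0.56,0.26,0,0,0,0],[0.23,-0.56,0.26,0,0,0,0]]]'; python3 fit.py
```

```text
t: 10.22
eef_pos: [0.5438, 0.1975, 0.2917]
tool_rot: [0.0, 0.992, 0.125, -0.0]
contact_force: [-1.0, -0.1, -2.2]
gripper_width: 0.217
scene eye [-0.7  3.7  1.5] N 26 rms 0.7674980523077791 | prong [ 3.9 30.6  1.1] shift [-0.7  1. ] N 12 rms 1.1252203963372516 | eye-prong [ -4.6 -26.9   0.4]
   line offset at eye (x,z): [ 0.5 -0.5]
side eye [-1.7  2.4  1.1] N 50 rms 0.6879084058398134 | prong [ 2.1 30.9  1.1] shift [1.1 0.9] N 15 rms 0.666979283025309 | eye-prong [ -3.8 -28.5   0. ]
   line offset at eye (x,z): [-0.4 -0.1]
10.425 [ 0.7  0.2 -2.8]
```

Aligned to within 0.5 mm. I insert along the prong axis in small steps.

```bash
python3 -m creep '[[[0.4,0.06,0,0,0,0,0],[0.8,0.12,0,0,0,0,0],[1.1,0.17,0,0,0,0,0],[1.35,0.2,0,0,0,0,0],[1.6,0.24,0,0,0,0,0],[1.6,0.24,0,0,0,0,0]]]'; python3 fit.py
```

```text
t: 11.18
eef_pos: [0.5601, 0.1991, 0.2917]
tool_rot: [-0.0, 0.992, 0.125, 0.0]
contact_force: [-0.4, -0.2, -3.7]
gripper_width: 0.221
scene eye [-2.2  1.9  4.2] N 25 rms 1.4150591491873843 | prong [ 1.  14.8  1.6] shift [-0.1  1.5] N 12 rms 0.6492057406154119 | eye-prong [ -3.2 -12.9   2.7]
   line offset at eye (x,z): [ 1.2 -2.7]
side eye [-1.8  2.3  0.6] N 57 rms 1.4229253308907797 | prong [-0.4 15.   1. ] shift [1.3 0.8] N 18 rms 0.7472017844576501 | eye-prong [ -1.4 -12.7  -0.4]
   line offset at eye (x,z): [-0.5  0.3]
11.375 [ 0.3 -0.  -2.3]
```

```bash
python3 -m creep '[[[0.25,0.04,0,0,0,0,0],[0.5,0.08,0,0,0,0,0],[0.5,0.08,0,0,0,0,0]]]'; python3 -m creep '[[[0.25,0.04,0,0,0,0,0],[0.5,0.08,0,0,0,0,0],[0.7,0.1,0,0,0,0,0],[0.7,0.1,0,0,0,0,0]]]';python3 look.py b; python3 fit.py
```

```text
t: 11.75
eef_pos: [0.5652, 0.1996, 0.2917]
tool_rot: [0.0, 0.992, 0.125, 0.0]
contact_force: [-0.7, 0.3, -1.8]
gripper_width: 0.211
t: 12.25
eef_pos: [0.5722, 0.2004, 0.2917]
tool_rot: [-0.0, 0.992, 0.125, 0.0]
contact_force: [-0.7, 0.1, -1.7]
gripper_width: 0.212
12.55 [0.5719 0.2004 0.2917] [-0.0373 -0.8511 -2.4896] prong [0.5395 0.3905 0.3101]
scene eye [0.6 0.5 0.2] N 33 rms 1.9609576104608846 | prong [-0.2  2.7 -0.2] shift [-0.7 -0.3] N 10 rms 1.968233563217297 | eye-prong [ 0.7 -2.2  0.4]
   line offset at eye (x,z): [-1.1 -0.4]
side eye [-3.2 -1.2 -0.4] N 55 rms 1.7199360537355495 | prong [-1.   2.8 -0. ] shift [ 0.1 -0.2] N 20 rms 1.4499465146596584 | eye-prong [-2.2 -4.  -0.4]
   line offset at eye (x,z): [1.6 0.4]
12.75 [ 0.   0.3 -1.8]
```

View pics/b_scene.png

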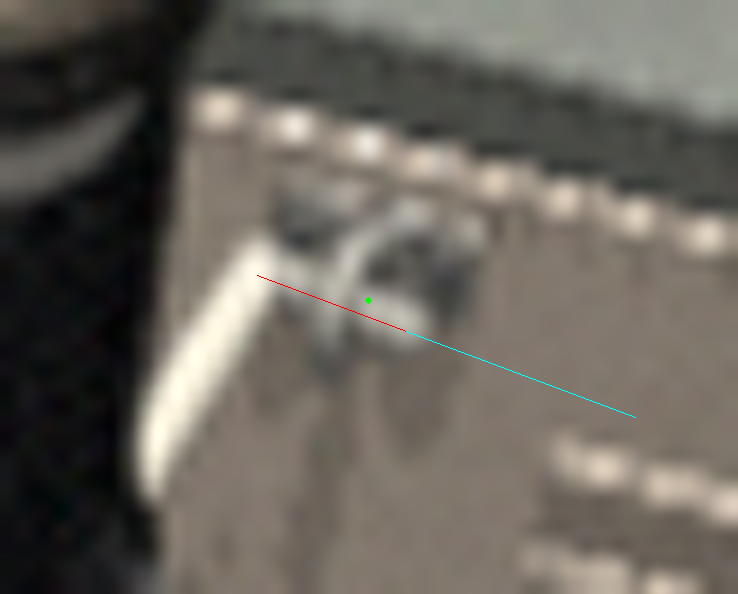

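View pics/b_side.png

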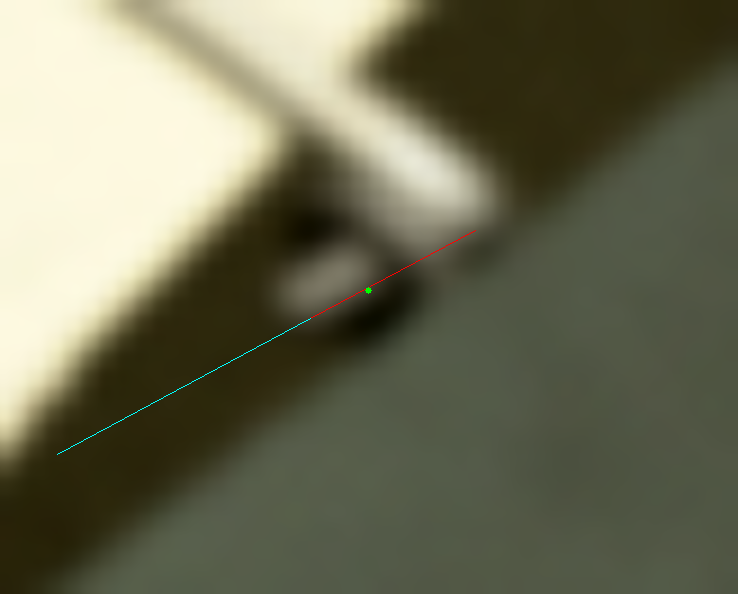

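The scene view shows the prong's bright tip at (410,315), past the ring arc at (345,270), and the side view shows it emerging at (285,290). The prong is through the eye and there is no side load. Next I work out the arc about the hinge in tool axes.

```bash
python3 - <<'E'
import numpy as np
for t in [.01,.02,.03,.04,.05,.06,.07,.08,.09,.1,.12,.14,.15,.16,.18,.2]:
    c,s=np.cos(t),np.sin(t);print(t,round(21.4*c+10.66*s-21.4,2),round(21.4*s-10.66*c+10.66,2))
E
cat > st.py <<'E'
from h import *
np.set_printoptions(precision=2,suppress=True)
p,r,o=tool();print(o['t'],'F',o['contact_force'],'M',o['torque'],'tilt',r.as_matrix()[2,1],'tcp',p.round(4),'jt',o['q'].round(2))
E
python3 st.py
```

```text
0.01 0.11 0.21
0.02 0.21 0.43
0.03 0.31 0.65
0.04 0.41 0.86
0.05 0.51 1.08
0.06 0.6 1.3
0.07 0.69 1.52
0.08 0.78 1.74
0.09 0.87 1.97
0.1 0.96 2.19
0.12 1.12 2.64
0.14 1.28 3.09
0.15 1.35 3.32
0.16 1.42 3.55
0.18 1.56 4.0
0.2 1.69 4.46
12.75 F [ 0.03  0.34 -1.76] M [ 0.   -0.02  0.01] tilt -9.141691401397655e-06 tcp [0.57 0.2  0.29] jt [-0.37  0.32 -0.09  1.65  0.03  1.17 -0.22]
```

```bash
python3 -m creep '[[[0,0.11,0.21,0.01,0,0,0],[0,0.21,0.43,0.02,0,0,0],[0,0.31,0.65,0.03,0,0,0],[0,0.41,0.86,0.04,0,0,0],[0,0.51,1.08,0.05,0,0,0],[0,0.60,1.30,0.06,0,0,0],[0,0.69,1.52,0.07,0,0,0],[0,0.78,1.74,0.08,0,0,0],[0,0.78,1.74,0.08,0,0,0]]]'; python3 st.py; python3 look.py c
```

```text
t: 13.88
eef_pos: [0.5739, 0.1922, 0.2741]
tool_rot: [-0.04, 0.991, 0.125, -0.005]
contact_force: [-0.1, 1.8, -1.5]
gripper_width: 0.215
13.875 F [-0.09  1.76 -1.48] M [0.15 0.02 0.01] tilt -0.07977681103417668 tcp [0.57 0.19 0.27] jt [-0.31  0.33 -0.1   1.68 -0.05  1.13 -0.13]
14.175 [0.5739 0.193  0.2744] [-0.8803  1.7228 -2.3389] prong [0.5419 0.381  0.3081]
```

View pics/c_scene.png

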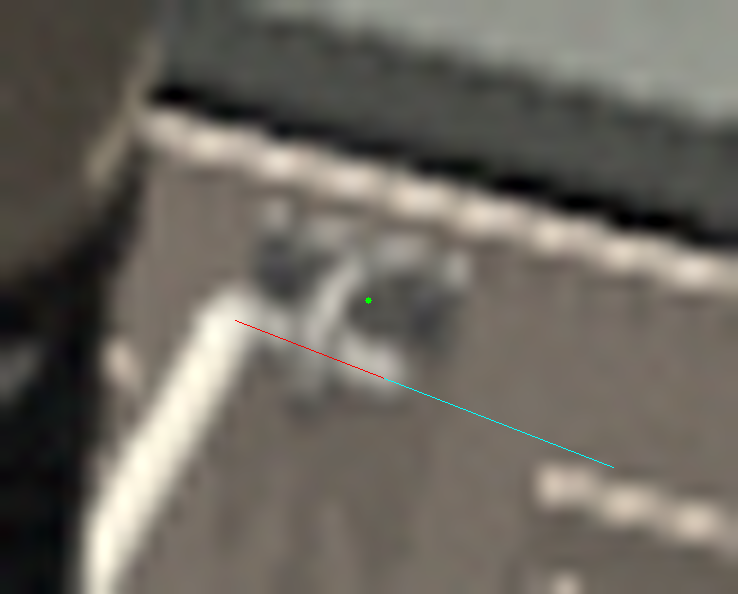

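View pics/c_side.png

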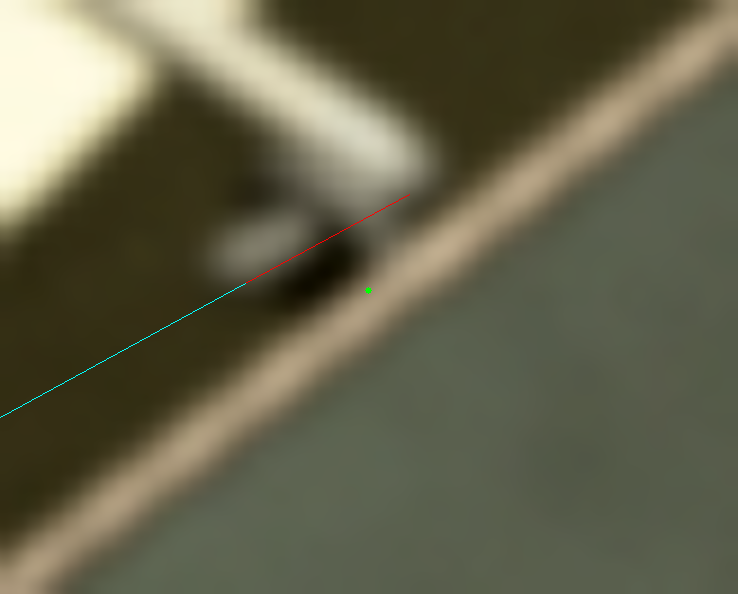

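The hatch is swinging: its lit top edge now stands off the cabinet, with the prong in the eye, at about 1.7 N. I continue to about 0.18 rad and then go in small checked steps.

```bash
python3 -m creep '[[[0,0.11,0.21,0.01,0,0,0],[0,0.21,0.43,0.02,0,0,0],[0,0.31,0.65,0.03,0,0,0],[0,0.41,0.86,0.04,0,0,0],[0,0.51,1.08,0.05,0,0,0],[0,0.60,1.30,0.06,0,0,0],[0,0.69,1.52,0.07,0,0,0],[0,0.78,1.74,0.08,0,0,0],[0,0.87,1.97,0.09,0,0,0],[0,0.96,2.19,0.1,0,0,0]]]'; python3 st.py; for i in 1 ; do python3 -m creep '[[[0,0.11,0.21,0.01,0,0,0],[0,0.21,0.43,0.02,0,0,0]]]' | grep -E 't:|force'; done; python3 st.py
```

```text
t: 15.42
eef_pos: [0.5759, 0.1852, 0.2516]
tool_rot: [-0.09, 0.988, 0.125, -0.011]
contact_force: [-0.4, 1.9, -2.3]
gripper_width: 0.215
15.425 F [-0.36  1.94 -2.31] M [ 0.01 -0.02 -0.01] tilt -0.17969551843600498 tcp [0.58 0.19 0.25] jt [-0.23  0.35 -0.12  1.71 -0.16  1.07 -0.01]
t: 15.68
tool_rot: [-0.099, 0.987, 0.125, -0.013]
contact_force: [-0.7, 2.0, -1.9]
15.675 F [-0.68  2.04 -1.93] M [-0.03 -0.05  0.02] tilt -0.19926871813617142 tcp [0.58 0.18 0.25] jt [-0.21  0.36 -0.12  1.71 -0.18  1.06  0.02]
```

```bash
cat > chk.py <<'E'
from h import *
import sys
o=bot.get_obs();f=np.array(o['contact_force'])-[0,0,-2.2]
print(round(o['t'],2),'F',f.round(2),'|F|',round(float(np.linalg.norm(f)),2))
sys.exit(1 if np.linalg.norm(f)>float(sys.argv[1]) else 0)
E
A() { python3 chk.py 4.5; }
python3 -m creep '[[[0,0.11,0.21,0.01,0,0,0],[0,0.21,0.43,0.02,0,0,0]]]' >/dev/null; A && python3 -m creep '[[[0,0.11,0.21,0.01,0,0,0],[0,0.21,0.43,0.02,0,0,0]]]' >/dev/null; A && python3 -m creep '[[[0,0.11,0.21,0.01,0,0,0],[0,0.21,0.43,0.02,0,0,0]]]' >/dev/null; A && python3 -m creep '[[[0,0.11,0.21,0.01,0,0,0],[0,0.21,0.43,0.02,0,0,0]]]' >/dev/null; A && python3 -m creep '[[[0,0.11,0.21,0.01,0,0,0],[0,0.21,0.43,0.02,0,0,0]]]' >/dev/null; A; python3 st.py
```

```text
15.93 F [ 0.2   1.74 -0.01] |F| 1.76
16.18 F [0.01 1.86 1.17] |F| 2.2
16.43 F [-0.19  1.59  0.45] |F| 1.66
16.68 F [-0.65  1.5   0.4 ] |F| 1.69
16.93 F [ 1.07  1.76 -0.11] |F| 2.06
16.925 F [ 1.07  1.76 -2.31] M [-0.21 -0.05  0.04] tilt -0.2961297437519782 tcp [0.58 0.18 0.22] jt [-0.13  0.39 -0.15  1.74 -0.29  1.03  0.14]
```

```bash

A() { python3 chk.py 4.5; }
A && python3 -m creep '[[[0,0.11,0.21,0.01,0,0,0],[0,0.21,0.43,0.02,0,0,0]]]' >/dev/null; A && python3 -m creep '[[[0,0.11,0.21,0.01,0,0,0],[0,0.21,0.43,0.02,0,0,0]]]' >/dev/null; A && python3 -m creep '[[[0,0.11,0.21,0.01,0,0,0],[0,0.21,0.43,0.02,0,0,0]]]' >/dev/null; A && python3 -m creep '[[[0,0.11,0.21,0.01,0,0,0],[0,0.21,0.43,0.02,0,0,0]]]' >/dev/null; A && python3 -m creep '[[[0,0.11,0.21,0.01,0,0,0],[0,0.21,0.43,0.02,0,0,0]]]' >/dev/null; A; python3 st.py; python3 look.py d .561 .320 .295
```

```text
16.93 F [ 1.07  1.76 -0.11] |F| 2.06
17.18 F [-0.55  1.99 -0.1 ] |F| 2.07
17.43 F [-0.39  1.22 -0.93] |F| 1.58
17.68 F [-0.45  0.78 -0.68] |F| 1.13
17.93 F [ 0.05  2.02 -1.16] |F| 2.33
18.18 F [-0.78  1.7   0.42] |F| 1.92
18.175 F [-0.78  1.7  -1.78] M [-0.38 -0.1   0.03] tilt -0.3899912859111337 tcp [0.58 0.18 0.2 ] jt [-0.05  0.44 -0.18  1.76 -0.39  1.    0.26]
18.475 [0.5782 0.1764 0.2001] [-0.4306  2.0947 -2.9039] prong [0.5513 0.3449 0.2918]
```

View pics/d_scene.png

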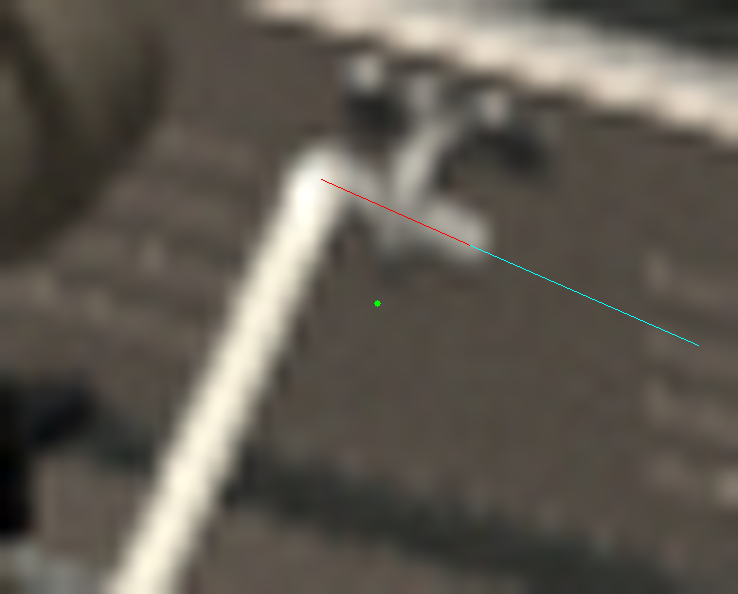

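The prong, with its tip at (480,240), is still well seated in the ring, now at about 0.38 rad. I continue.

```bash

A() { python3 chk.py 4.5; }
A && python3 -m creep '[[[0,0.11,0.21,0.01,0,0,0],[0,0.21,0.43,0.02,0,0,0]]]' >/dev/null; A && python3 -m creep '[[[0,0.11,0.21,0.01,0,0,0],[0,0.21,0.43,0.02,0,0,0]]]' >/dev/null; A && python3 -m creep '[[[0,0.11,0.21,0.01,0,0,0],[0,0.21,0.43,0.02,0,0,0]]]' >/dev/null; A && python3 -m creep '[[[0,0.11,0.21,0.01,0,0,0],[0,0.21,0.43,0.02,0,0,0]]]' >/dev/null; A && python3 -m creep '[[[0,0.11,0.21,0.01,0,0,0],[0,0.21,0.43,0.02,0,0,0]]]' >/dev/null; A; python3 st.py
```

```text
18.48 F [-0.43  2.09 -0.7 ] |F| 2.25
18.73 F [-0.44  0.7   0.38] |F| 0.91
18.98 F [0.03 0.77 0.12] |F| 0.78
19.23 F [-1.17  0.44  0.29] |F| 1.29
19.48 F [-0.19  2.02  0.6 ] |F| 2.11
19.73 F [0.3  1.18 1.09] |F| 1.64
19.725 F [ 0.3   1.18 -1.11] M [-0.48 -0.18 -0.03] tilt -0.4799867067622598 tcp [0.58 0.18 0.18] jt [ 0.02  0.5  -0.22  1.77 -0.48  0.98  0.37]
```

```bash

A() { python3 chk.py 4.5; }
A && python3 -m creep '[[[0,0.11,0.21,0.01,0,0,0],[0,0.21,0.43,0.02,0,0,0]]]' >/dev/null; A && python3 -m creep '[[[0,0.11,0.21,0.01,0,0,0],[0,0.21,0.43,0.02,0,0,0]]]' >/dev/null; A && python3 -m creep '[[[0,0.11,0.21,0.01,0,0,0],[0,0.21,0.43,0.02,0,0,0]]]' >/dev/null; A && python3 -m creep '[[[0,0.11,0.21,0.01,0,0,0],[0,0.21,0.43,0.02,0,0,0]]]' >/dev/null; A && python3 -m creep '[[[0,0.11,0.21,0.01,0,0,0],[0,0.21,0.43,0.02,0,0,0]]]' >/dev/null; A; python3 st.py; python3 look.py e .550 .32 .275;python3 -c "
from h import *
im,d=bot.read_camera('scene');cv2.imwrite('pics/e_full.png',im)"
```

```text
19.73 F [0.3  1.18 1.09] |F| 1.64
19.98 F [-0.46  3.24  2.21] |F| 3.95
20.23 F [-0.37  5.51  4.32] |F| 7.01
20.23 F [-0.37  5.51  4.32] |F| 7.01
20.23 F [-0.37  5.51  4.32] |F| 7.01
20.23 F [-0.37  5.51  4.32] |F| 7.01
20.225 F [-0.37  5.51  2.12] M [ 0.51  0.02 -0.09] tilt -0.5163778950566098 tcp [0.58 0.18 0.17] jt [ 0.05  0.52 -0.23  1.77 -0.52  0.98  0.42]
20.525 [0.5779 0.1778 0.167 ] [-0.4198  4.7026  0.5543] prong [0.5545 0.332  0.2818]
```

View pics/e_scene.png

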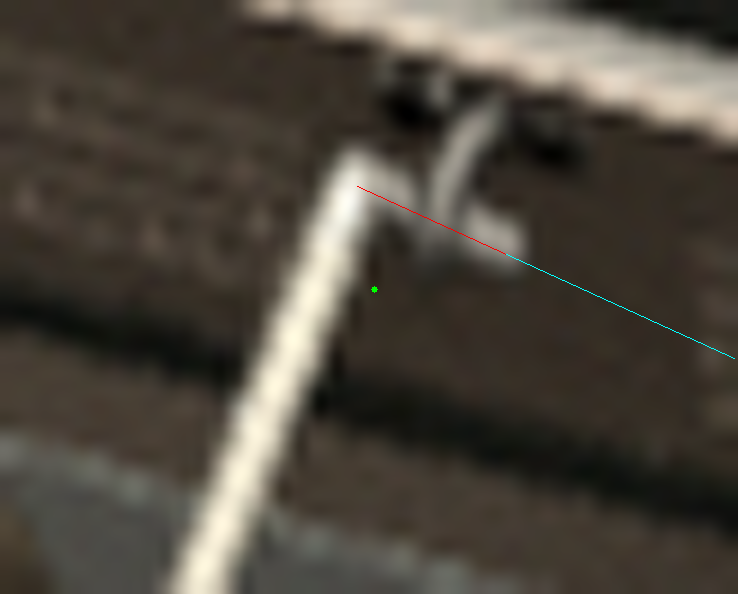

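View pics/e_full.png

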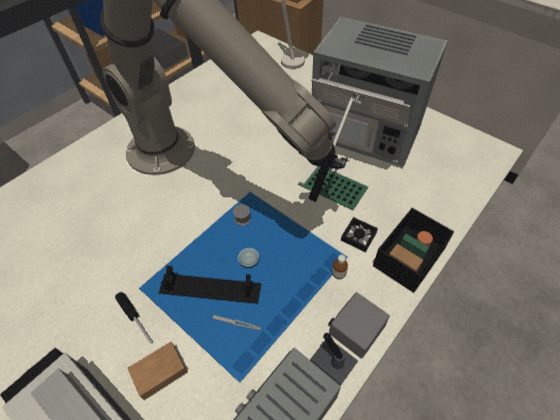

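The resistance is rising to 5–7 N at about 0.53 rad, so this is the stay. I take half-size single steps, stopping above 10 N.

```bash

A() { python3 chk.py 9.8; }
A && python3 -m creep '[[[0,0.05,0.11,0.005,0,0,0]]]' >/dev/null; A && python3 -m creep '[[[0,0.05,0.11,0.005,0,0,0]]]' >/dev/null; A && python3 -m creep '[[[0,0.05,0.11,0.005,0,0,0]]]' >/dev/null;  A; python3 st.py
```

```text
20.57 F [-0.19  5.16  2.72] |F| 5.84
20.7 F [-1.07  4.91  2.51] |F| 5.61
20.82 F [-1.11  4.55  2.93] |F| 5.52
20.95 F [0.22 2.89 1.17] |F| 3.12
20.95 F [ 0.22  2.89 -1.03] M [-0.11 -0.09 -0.1 ] tilt -0.527193947266055 tcp [0.58 0.18 0.16] jt [ 0.06  0.53 -0.24  1.78 -0.53  0.98  0.43]
```

```bash
cat > ang.py <<'E'
from h import *
np.set_printoptions(precision=4,suppress=True)
xc=np.array([-.2484,.9687,0]);yc=np.array([-.9687,-.2484,0])
h=np.array([.542,.392,.310])+.021*xc; h[2]=.185
def ang():
    d=bot.read_camera('scene')[1];C=cloud('scene',d)[d>0]-h
    a,b,z=C@xc,C@yc,C[:,2]
    res=[]
    m=(b>-.15)&(b<.15)&(abs(b)>.02)&(z>-.02)&(z<.15)&(a>-.2)&(a<.01)
    a,z=a[m],z[m]
    # find plane angle th so that points have xh=-5mm : xh = a cos + z sin
    best=max(((np.sum((abs(a*np.cos(t)+z*np.sin(t)+.005)<.004)&(z*np.cos(t)-a*np.sin(t)>.02)),t) for t in np.arange(0,.8,.005)))
    t=best[1]
    for _ in range(5):
        xh=a*np.cos(t)+z*np.sin(t)+.005;zh=z*np.cos(t)-a*np.sin(t);k=(abs(xh)<.006)&(zh>.03)&(zh<.132)
        t-=np.sum(xh[k]*zh[k])/np.sum(zh[k]**2)
    print('hatch angle',round(t,4),'n',k.sum(),'rms',xh[k].std())
ang()
E
python3 ang.py; python3 chk.py 9
```

```text
hatch angle 0.5242 n 1085 rms 0.0012005625346166433
21.0 F [-0.02  3.3   1.4 ] |F| 3.58
```

```bash

A() { python3 chk.py 9; }
A && python3 -m creep '[[[0,0.05,0.11,0.005,0,0,0],[0,0.05,0.11,0.005,0,0,0]]]' >/dev/null; A; python3 ang.py; A && python3 -m creep '[[[0,0.05,0.11,0.005,0,0,0],[0,0.05,0.11,0.005,0,0,0]]]' >/dev/null;  A; python3 ang.py
```

```text
21.0 F [-0.02  3.3   1.4 ] |F| 3.58
21.25 F [ 0.98  2.75 -0.33] |F| 2.94
hatch angle 0.5378 n 1034 rms 0.001165824528213544
21.3 F [-0.54  1.54  0.54] |F| 1.72
21.55 F [0.01 1.89 0.96] |F| 2.12
hatch angle 0.5381 n 1043 rms 0.0011739564119516834
```

The force rose to 7 N and fell to 2 N, and the hatch reads 0.538 rad. To test the latch I back off 0.02 rad and see whether the hatch stays.

```bash
python3 -m creep '[[[0,-0.11,-0.21,-0.01,0,0,0],[0,-0.22,-0.43,-0.02,0,0,0],[0,-0.22,-0.43,-0.02,0,0,0]]]' >/dev/null; python3 chk.py 9; python3 ang.py; python3 ang.py
```

```text
21.98 F [-0.44  3.49  1.21] |F| 3.72
hatch angle 0.5023 n 1150 rms 0.0012103538543448116
hatch angle 0.5041 n 1140 rms 0.0012935294498599124
```

It followed back to 0.503 rad, so it was not latched yet. I pull further, in small checked steps.

```bash

A() { python3 chk.py 9; }
python3 -m creep '[[[0,0.11,0.21,0.01,0,0,0],[0,0.21,0.43,0.02,0,0,0]]]' >/dev/null; A; python3 ang.py; A && python3 -m creep '[[[0,0.05,0.11,0.005,0,0,0],[0,0.05,0.11,0.005,0,0,0]]]' >/dev/null;  A; python3 ang.py;  A && python3 -m creep '[[[0,0.05,0.11,0.005,0,0,0],[0,0.05,0.11,0.005,0,0,0]]]' >/dev/null;  A; python3 ang.py;  A && python3 -m creep '[[[0,0.05,0.11,0.005,0,0,0],[0,0.05,0.11,0.005,0,0,0]]]' >/dev/null;  A; python3 ang.py; 
```

```text
22.32 F [0.2  2.   1.03] |F| 2.26
hatch angle 0.535 n 1054 rms 0.001193215251113974
22.38 F [-0.12  1.21  1.64] |F| 2.04
22.62 F [ 0.42  0.47 -0.21] |F| 0.67
hatch angle 0.5504 n 1000 rms 0.0011548204170444727
22.68 F [ 0.44 -0.02 -0.59] |F| 0.74
22.93 F [0.19 0.03 0.03] |F| 0.19
hatch angle 0.5482 n 1003 rms 0.001187055867959061
22.98 F [-0.8  -1.11  0.27] |F| 1.39
23.23 F [-0.05  0.32  0.26] |F| 0.42
hatch angle 0.5492 n 1012 rms 0.0011739653341769558
```

The force is zero and the hatch has stopped following at 0.549 rad, so it appears to be in the slot. I test by backing off again.

```bash
python3 -m creep '[[[0,-0.11,-0.21,-0.01,0,0,0],[0,-0.22,-0.43,-0.02,0,0,0]]]' >/dev/null; python3 chk.py 9; python3 ang.py; python3 ang.py; python3 fit.py|tail -1; python3 look.py f .554 .33 .275
```

```text
23.52 F [-1.02  1.1   0.13] |F| 1.5
hatch angle 0.5262 n 1077 rms 0.0012385032998220335
hatch angle 0.5188 n 1109 rms 0.0012150079419312725
23.825 [-0.4  3.1  0.6]
24.125 [0.5779 0.1773 0.1617] [-0.6647  2.9794 -0.3681] prong [0.5552 0.3295 0.2794]
  ret = _var(a, axis=axis, dtype=dtype, out=out, ddof=ddof,
  arrmean = um.true_divide(arrmean, div, out=arrmean,
  ret = ret.dtype.type(ret / rcount)
```

View pics/f_scene.png

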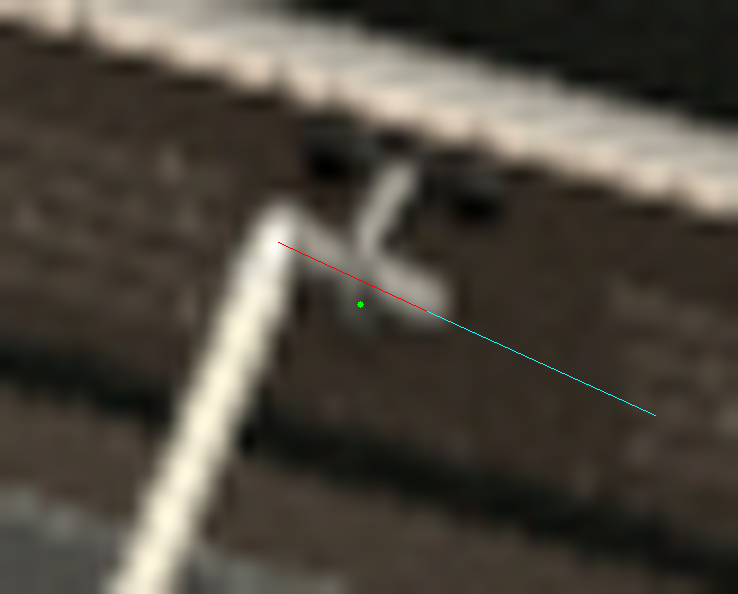

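View pics/f_side.png

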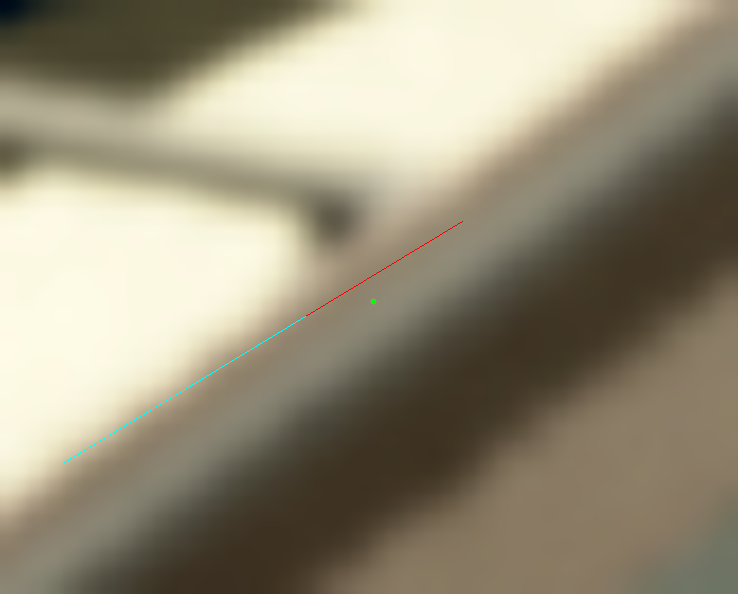

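It follows back under tension again, so it is not latched. I log prong angle against hatch angle while pulling on.

```bash
cat > lg.py <<'E'
from ang import *
p,r,o=tool();P=pole2w([.2176,-.0158,0])-h
pa=np.arctan2(-(P@xc),P[2])-np.arctan2(.022,.125)
f=np.array(o['contact_force'])+[0,0,2.2]
tn=-xc*np.cos(pa)-np.array([0,0,1])*np.sin(pa)
print('  t',round(o['t'],2),'tooltilt',round(float(np.arcsin(-r.as_matrix()[2,1])),4),'prong ang',round(float(pa),4),'rad',round(float(np.hypot(P@xc,P[2])),4),'pull',round(float(-f@tn),2),'F',f.round(1),'M',np.array(o['torque']).round(2))
E
A() { python3 chk.py 9.5 >/dev/null; }
python3 lg.py
A && python3 -m creep '[[[0,0.11,0.21,0.01,0,0,0],[0,0.11,0.21,0.01,0,0,0]]]' >/dev/null; python3 lg.py
A && python3 -m creep '[[[0,0.11,0.21,0.01,0,0,0],[0,0.11,0.21,0.01,0,0,0]]]' >/dev/null; python3 lg.py
A && python3 -m creep '[[[0,0.11,0.21,0.01,0,0,0],[0,0.11,0.21,0.01,0,0,0]]]' >/dev/null; python3 lg.py
A && python3 -m creep '[[[0,0.05,0.11,0.005,0,0,0],[0,0.05,0.11,0.005,0,0,0]]]' >/dev/null; python3 lg.py
A && python3 -m creep '[[[0,0.05,0.11,0.005,0,0,0],[0,0.05,0.11,0.005,0,0,0]]]' >/dev/null; python3 lg.py
```

```text
hatch angle 0.5283 n 1061 rms 0.001191931926779688
  t 24.18 tooltilt 0.5601 prong ang 0.5577 rad 0.1269 pull 3.66 F [-0.5  2.9  2.2] M [-0.05 -0.05 -0.04]
hatch angle 0.5484 n 1011 rms 0.0011469528684220909
  t 24.48 tooltilt 0.5692 prong ang 0.5771 rad 0.127 pull 1.57 F [-0.9  1.6  0.2] M [-0.54 -0.12  0.01]
hatch angle 0.5586 n 980 rms 0.0011681715785582427
  t 24.77 tooltilt 0.5795 prong ang 0.5847 rad 0.1271 pull -0.43 F [-0.2 -0.4 -0.2] M [-0.78 -0.15  0.03]
hatch angle 0.5659 n 958 rms 0.0011751896168400386
  t 25.07 tooltilt 0.5898 prong ang 0.5918 rad 0.1271 pull -0.29 F [ 0.5 -0.4  0.3] M [-0.82 -0.15 -0.01]
hatch angle 0.5668 n 950 rms 0.0011089807844094253
  t 25.38 tooltilt 0.595 prong ang 0.5939 rad 0.1271 pull 0.98 F [-0.6  1.3 -0.3] M [-0.79 -0.22 -0.01]
hatch angle 0.572 n 940 rms 0.0011141193822900948
  t 25.68 tooltilt 0.6001 prong ang 0.5985 rad 0.127 pull 0.23 F [0.2 0.  0.4] M [-0.73 -0.21 -0.04]
```

The pull has fallen from 7 N through zero, so the roller is going over. I continue until the stop shows.

```bash

A() { python3 chk.py 6 >/dev/null; }
A && python3 -m creep '[[[0,0.05,0.11,0.005,0,0,0],[0,0.05,0.11,0.005,0,0,0]]]' >/dev/null; python3 lg.py
A && python3 -m creep '[[[0,0.05,0.11,0.005,0,0,0],[0,0.05,0.11,0.005,0,0,0]]]' >/dev/null; python3 lg.py
A && python3 -m creep '[[[0,0.05,0.11,0.005,0,0,0],[0,0.05,0.11,0.005,0,0,0]]]' >/dev/null; python3 lg.py
```

```text
hatch angle 0.5779 n 920 rms 0.0011346076209665852
  t 25.98 tooltilt 0.6049 prong ang 0.6044 rad 0.127 pull -0.05 F [-0.4 -0.2  0. ] M [-0.79 -0.19 -0.04]
hatch angle 0.5978 n 869 rms 0.0010907052941668209
  t 26.27 tooltilt 0.6099 prong ang 0.61 rad 0.1269 pull -0.72 F [ 0.7 -0.8  0. ] M [-0.89 -0.27 -0.02]
hatch angle 0.5974 n 865 rms 0.001110514767031234
  t 26.57 tooltilt 0.615 prong ang 0.6138 rad 0.1269 pull 0.61 F [-0.2  0.7  0.1] M [-0.9  -0.24  0.02]
```

The hatch jumped from 0.578 to 0.598 rad by itself. I back off 0.015 rad to confirm that it holds.

```bash
python3 -m creep '[[[0,-0.08,-0.16,-0.0075,0,0,0],[0,-0.16,-0.32,-0.015,0,0,0],[0,-0.16,-0.32,-0.015,0,0,0],[0,-0.16,-0.32,-0.015,0,0,0]]]' >/dev/null; python3 lg.py; python3 look.py g .554 .325 .27; python3 lg.py
```

```text
hatch angle 0.598 n 848 rms 0.0010621302165171023
  t 27.12 tooltilt 0.6 prong ang 0.5973 rad 0.1269 pull 1.03 F [-0.7  0.6  0.7] M [-0.8  -0.22 -0.08]
27.425 [0.5776 0.1783 0.1522] [-0.0118  0.1756 -2.1275] prong [0.5561 0.3259 0.2759]
hatch angle 0.5981 n 853 rms 0.0010998040857711315
  t 27.48 tooltilt 0.6001 prong ang 0.5979 rad 0.1269 pull 0.37 F [-0.4  0.3  0.1] M [-0.81 -0.22 -0.03]
```

View pics/g_scene.png

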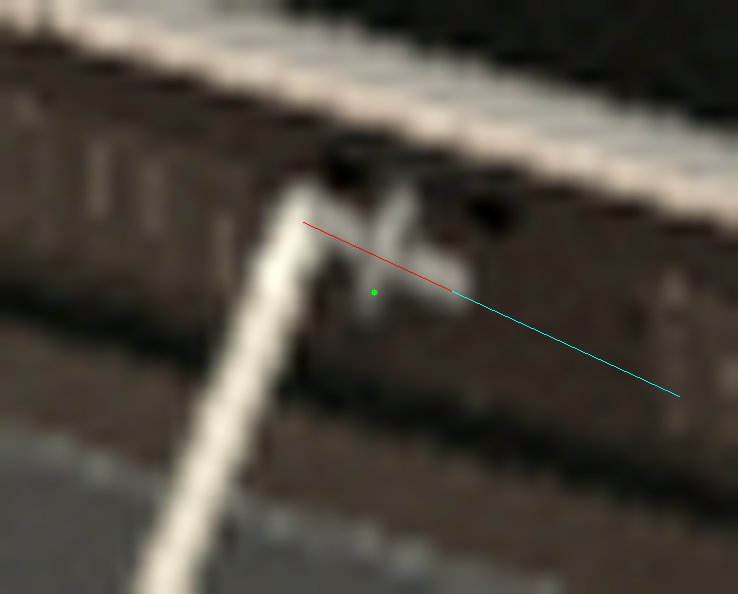

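It holds at 0.598 rad with no pull, with the prong loose mid-ring. I unhook back along the prong axis.

```bash
python3 -m creep '[[[-0.3,-0.05,0,0,0,0,0],[-0.6,-0.09,0,0,0,0,0],[-0.9,-0.14,0,0,0,0,0],[-0.9,-0.14,0,0,0,0,0]]]' >/dev/null; python3 lg.py; python3 chk.py 3 && python3 -m creep '[[[-0.4,-0.06,0,0,0,0,0],[-0.8,-0.12,0,0,0,0,0],[-1.2,-0.18,0,0,0,0,0],[-1.6,-0.2,0,0,0,0,0],[-2.1,-0.2,0,0,0,0,0],[-2.6,0,0,0,0,0,0],[-3.0,0.5,0,0,0,0,0]]]' >/dev/null; python3 lg.py;  python3 look.py i .554 .325 .27
```

```text
hatch angle 0.5984 n 837 rms 0.001097348614376847
  t 28.02 tooltilt 0.6 prong ang 0.5865 rad 0.1268 pull 0.27 F [0.9 0.3 0.4] M [-0.87 -0.23 -0.04]
28.02 F [0.86 0.27 0.41] |F| 0.99
hatch angle 0.5981 n 843 rms 0.0010639193134521726
  t 28.95 tooltilt 0.5994 prong ang 0.6355 rad 0.1278 pull -1.01 F [ 0.2 -1.1 -0.2] M [-0.93 -0.23  0.04]
29.25 [0.5408 0.166  0.1503] [ 0.4707  0.3684 -1.7398] prong [0.5192 0.3135 0.274 ]
```

View pics/i_scene.png

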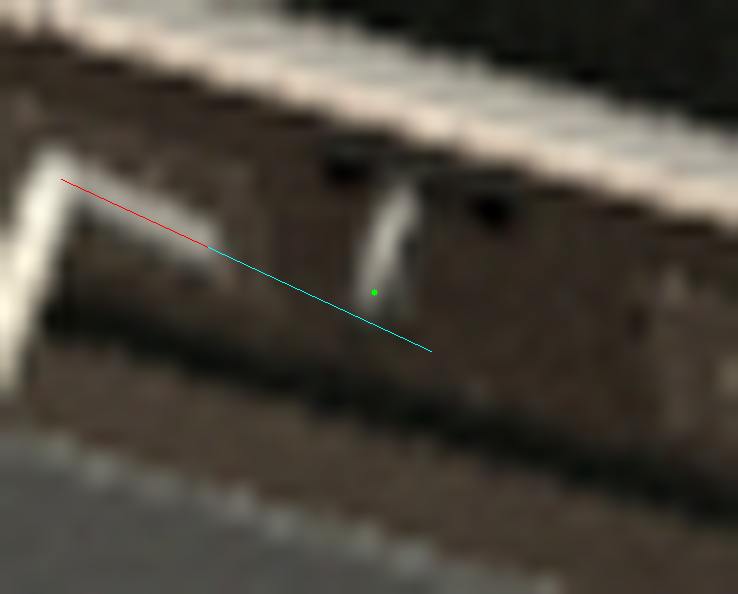

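The prong is clear of the ring (tip at (215,250), ring at (385,245)) and the hatch holds at 0.598 rad. I back away level from the cabinet and work out the way back to the rest.

```bash
python3 -m creep '[[[-0.5,2,-1.4,0,0,0,0],[-0.5,5,-3.4,0,0,0,0],[-0.5,8.2,-5.6,0,0,0,0],[-0.5,8.2,-5.6,-0.2,0,0,0],[-0.5,8.2,-5.6,-0.4,0,0,0],[-0.5,8.2,-5.6,-0.6,0,0,0],[-0.5,8.2,-5.6,-0.6,0,0,0],[-0.5,8.2,-5.6,-0.6,0,0,0]]]'; python3 - <<'E'
from h import *
np.set_printoptions(precision=4,suppress=True)
p,r,o=tool()
T=np.array([.5129,-.2632,.2]);RT=R.from_quat([.882,-.47,0,0])
print(p,r.as_matrix(),'shift cm',100*r.inv().apply(T-p),'rot',(r.inv()*RT).as_rotvec(),o['q'])
im,d=bot.read_camera('wrist');cv2.imwrite('pics/w6.png',im)
im,d=bot.read_camera('scene');cv2.imwrite('pics/s6.png',im)
E
python3 ang.py
```

```text
t: 30.25
eef_pos: [0.5601, 0.0691, 0.1504]
tool_rot: [-0.0, 0.992, 0.126, -0.0]
contact_force: [-0.7, -0.8, -2.5]
gripper_width: 0.221
[0.5601 0.0691 0.1504] [[ 0.9682  0.2503 -0.0004]
 [ 0.2503 -0.9682  0.0001]
 [-0.0003 -0.0002 -1.    ]] shift cm [-12.8931  30.9866  -4.965 ] rot [0.     0.0004 1.2322] [-0.2324  0.3888 -0.0009  1.9005  0.0002  0.8526  0.0196]
hatch angle 0.5986 n 781 rms 0.0011554869135151878
```

View pics/w6.png

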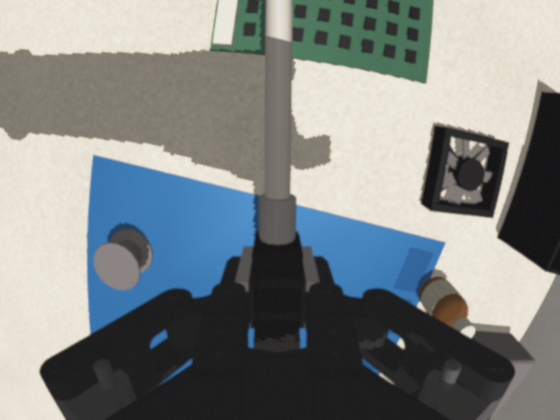

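View pics/s6.png

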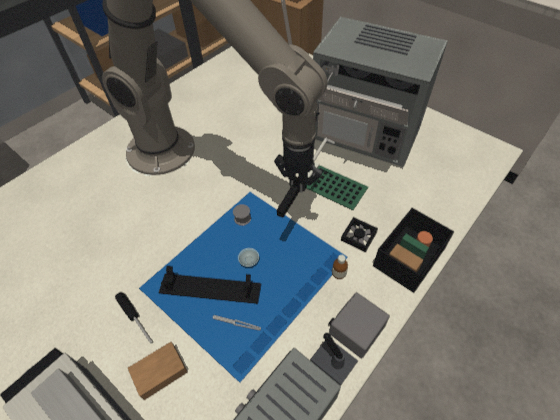

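The wrist image shows the collar at (277,195–240), just as after grasping, so the pole has not slipped along the grip. The scene shows the hatch open. I move above the rest.

```bash
python3 -m creep '[[[-1.5,3.5,-3,0,0,0.15,0],[-3,7.5,-5,0,0,0.3,0],[-5,12,-5,0,0,0.46,0],[-7,16.5,-5,0,0,0.62,0],[-9,21,-5,0,0,0.8,0],[-11,26,-5,0,0,0.97,0],[-12.4,30,-5,0,0,1.12,0],[-12.9,31,-5,0,0,1.232,0],[-12.9,31,-5,0,0,1.232,0],[-12.9,31,-5,0,0,1.232,0]]]'; python3 - <<'E'
from h import *
np.set_printoptions(precision=4,suppress=True)
p,r,o=tool()
T=np.array([.5129,-.2632,.0266]);RT=R.from_quat([.882,-.47,0,0])
print(p,'shift cm',100*r.inv().apply(T-p),'rot',(r.inv()*RT).as_rotvec())
im,d=bot.read_camera('wrist');cv2.imwrite('pics/w7.png',im)
im,d=bot.read_camera('scene');C=cloud('scene',d)
cv2.imwrite('pics/s7.png',cv2.resize(im[210:330,140:310],None,fx=4.5,fy=4.5,interpolation=cv2.INTER_CUBIC))
# shaft pitch from depth: points along pole
X=np.linspace(.07,.21,8)
for n in ('scene','side'):
    d=bot.read_camera(n)[1];C=cloud(n,d).reshape(-1,3);C=C[d.ravel()>0]
    a,b=pole2w([0,0,0]),pole2w([.22,0,0]);t=(b-a)/.22;k=(C-a)@t;per=(C-a)-np.outer(k,t)
    for x in X:
        m=(abs(k-x)<.012)&(np.linalg.norm(per,axis=1)<.03);print(n,x.round(3),m.sum(),(1e3*np.median(per[m],0)).round(1) if m.any() else '')
E
```

```text
t: 31.65
eef_pos: [0.5123, -0.2635, 0.1999]
tool_rot: [-0.0, 0.883, -0.47, -0.0]
contact_force: [-0.2, -0.2, -2.4]
gripper_width: 0.219
[ 0.5123 -0.2635  0.1999] shift cm [ 0.0212 -0.0601 17.3291] rot [-0.0003  0.001   0.0003]
scene 0.07 51 [ 1.5 -2.2  4.5]
scene 0.09 46 [ 1.4 -2.1  3.9]
scene 0.11 47 [ 1.3 -2.   3.7]
scene 0.13 47 [ 1.3 -1.9  3.5]
scene 0.15 46 [ 1.3 -1.9  3.6]
scene 0.17 46 [ 1.6 -2.4  4.1]
scene 0.19 50 [ 1.6 -2.3  4.2]
scene 0.21 82 [ 3.  -4.4  3.9]
side 0.07 23 [-0.5  0.7  4.3]
side 0.09 20 [ 0.2 -0.3  4. ]
side 0.11 17 [ 0.1 -0.1  3.7]
side 0.13 17 [-0.5  0.7  4.8]
side 0.15 16 [-0.5  0.7  4.3]
side 0.17 19 [-0.   0.   3.8]
side 0.19 20 [-0.1  0.2  5.1]
side 0.21 23 [ 1.2 -1.8  4.3]
```

View pics/w7.png

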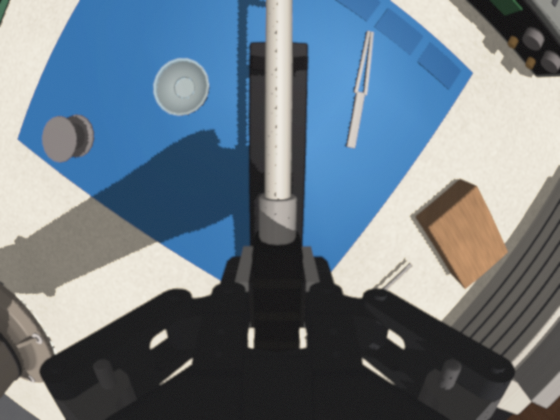

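View pics/s7.png

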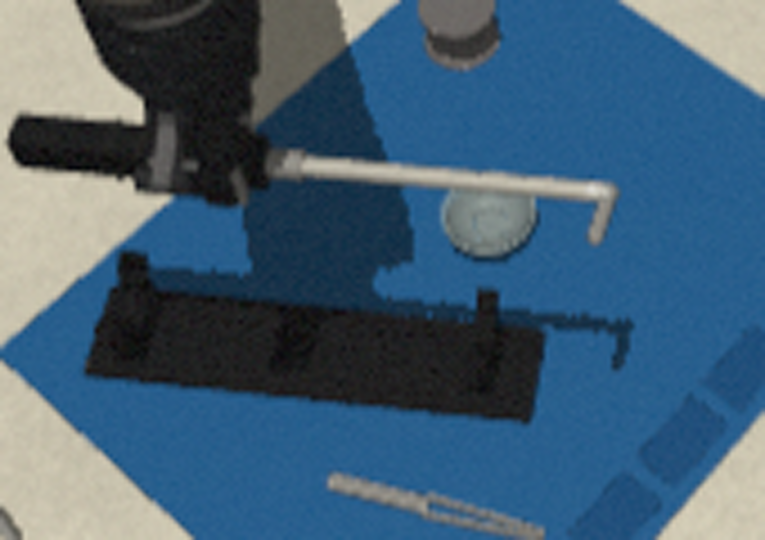

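The pole is level, aligned with the rest below and unslipped. I lower it, checking the force before seating.

```bash
python3 -m creep '[[[0,-0.06,5,0,0,0,0],[0,-0.06,10,0,0,0,0],[0,-0.06,13,0,0,0,0],[0,-0.06,14.5,0,0,0,0],[0,-0.06,15,0,0,0,0]]]'; python3 -m creep '[[[0,0,0.8,0,0,0,0],[0,0,1.5,0,0,0,0],[0,0,2,0,0,0,0],[0,0,2.3,0,0,0,0],[0,0,2.3,0,0,0,0]]]'; python3 st.py
```

```text
t: 32.48
eef_pos: [0.5132, -0.2634, 0.0499]
tool_rot: [-0.0, 0.882, -0.471, -0.0]
contact_force: [-0.7, -0.2, -1.6]
gripper_width: 0.213
t: 33.1
eef_pos: [0.5129, -0.2636, 0.027]
tool_rot: [-0.0, 0.882, -0.471, -0.0]
contact_force: [-0.6, -0.5, -2.8]
gripper_width: 0.211
33.1 F [-0.63 -0.49 -2.81] M [-0.01 -0.01 -0.01] tilt 8.825380278173087e-05 tcp [ 0.51 -0.26  0.03] jt [ 0.15  0.6   0.28  1.95 -0.27  0.62 -0.37]
```

```bash
python3 -m creep '[[[0,0,0.1,0,0,0,0],[0,0,0.1,0,0,0,0]]]'|grep force; python3 -m creep '[[[0,0,0.0,0,0,0,0.1],[0,0,0.0,0,0,0,0.3],[0,0,0,0,0,0,0.5],[0,0,0,0,0,0,0.8],[0,0,0,0,0,0,1],[0,0,0,0,0,0,1],[0,0,0,0,0,0,1],[0,0,0,0,0,0,1]]]' 20; python3 - <<'E'
from h import *
im,d=bot.read_camera('wrist');cv2.imwrite('pics/w8.png',im)
E
```

```text
contact_force: [-1.6, 1.5, 2.0]
t: 34.35
eef_pos: [0.5129, -0.2636, 0.0261]
tool_rot: [-0.0, 0.882, -0.471, 0.0]
contact_force: [0.6, -0.3, -0.0]
gripper_width: 0.999
```

View pics/w8.png

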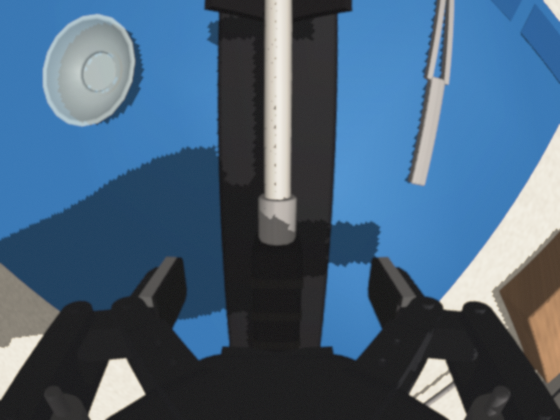

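The pole lies in the rest with its collar at (277,220), as at the grasp, and the fingers are clear at (182) and (372). I raise the arm and check everything.

```bash
python3 -m creep '[[[0,0,-2,0,0,0,1],[0,0,-6,0,0,0,1],[0,0,-12,0,0,0,1],[0,0,-18,0,0,0,1],[0,0,-20,0,0,0,1],[0,0,-20,0,0,0,1]]]'|grep force; python3 - <<'E'
from h import *
im,d=bot.read_camera('scene');C=cloud('scene',d)
cv2.imwrite('pics/s9.png',im)
cv2.imwrite('pics/s9p.png',cv2.resize(im[240:330,140:310],None,fx=4.5,fy=4.5,interpolation=cv2.INTER_CUBIC))
m=np.zeros(d.shape,bool);m[262:305,155:285]=1
sel=m&(C[...,2]>.038)&(C[...,2]<.064);P=C[sel][:,:2]
vx,vy,x0,y0=cv2.fitLine(P.astype(np.float32),cv2.DIST_HUBER,0,.01,.01).ravel();t=(P-[x0,y0])@[vx,vy]
print('axis',vx,vy,x0,y0,'yaw',np.arctan2(vy,vx),np.percentile(t,[0,1,99,100]),'shaft top z',np.median(C[...,2][sel&(C[...,0]>.56)]))
for l in ['hashboard','tweezers','dish','screwdriver','fan','spool','flux','carton']:
    s=bot.silhouettes('scene',l)
    if s: print(l,round(s[0]['p'],2),np.median(C[s[0]['mask']],0).round(3))
E
python3 ang.py
```

```text
contact_force: [0.3, 1.1, -0.4]
axis 0.82976496 0.558113 0.55606395 -0.23764157 yaw 0.5921099 [-0.1616559  -0.15747409  0.14452608  0.14808067] shaft top z 0.049729830596026495
hashboard 0.8 [0.566 0.243 0.006]
dish 0.76 [ 0.535 -0.124  0.012]
screwdriver 0.83 [ 0.406 -0.436  0.022]
fan 0.92 [0.736 0.132 0.018]
spool 0.76 [ 0.431 -0.038  0.039]
flux 0.51 [ 0.767 -0.008  0.056]
carton 0.73 [ 0.594 -0.487  0.04 ]
hatch angle 0.5982 n 882 rms 0.0010805681041958766
```

View pics/s9.png

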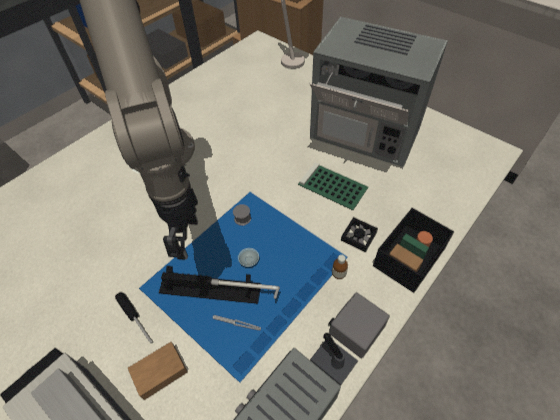

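View pics/s9p.png

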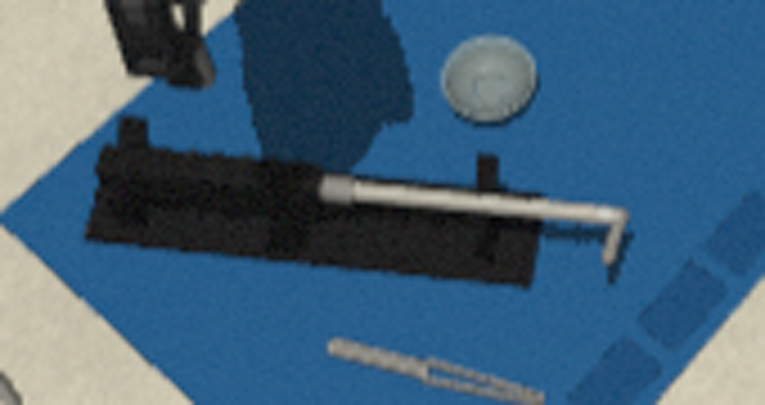

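The pole picture is identical to the first one (collar (322,186), tip (610,262) in the crop). The hatch stands at 0.598 rad and the other things are in place.

```bash
python3 -c "
from station import bot
print(bot.get_obs()['t'],bot.hand_in())"
```

```text
the job is handed in; nothing more can be done
35.65 None
```

The hatch is latched open on its stay, the pole is back in its rest, and I handed the job in at about 36 s of the 72 s allowed.

- **Hooking:** I lined the prong up with the eye using depth fits of the ring and the prong. It went in with no noticeable side force.
- **Opening:** I swung the hatch along its hinge arc. The highest pull in the wrist force readings, taken between moves, was about 7 N. Twice I thought the stay had snapped in (about 0.54 and 0.55 rad measured), but when I backed off the hatch followed, so I pulled further. At about 0.60 rad it jumped ahead and then stayed when I backed off.
- **Last checks:**
  - The hatch stayed at 0.598 rad from before unhooking to the final check.
  - The pole's yaw is 0.592 rad, against 0.591 at the start, and its hook end is within about 1 mm of where it lay.
  - The gripper was open and clear above the rest.

**Disagreements:**
- Reading the eye by hand from the pictures put it about 5 mm too high. Depth agreed with the given 310 mm, so I used depth.
- The final network check did not report the tweezers, but the picture shows them in place.
- The hashboard and flux readings differ from the first ones by 20 mm or more. I put this down to a different part of each being visible, or to another camera. Neither was touched, and both look unmoved in the pictures.

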